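# Bring the trolley wheel's valve to the top

### The arm

A 6-joint arm with a two-finger parallel gripper is mounted at the origin on the work surface. World frame = base frame: x ahead of the robot, y to its left, z up, the work surface at z = 0. Lengths are in m, angles in rad, forces in N, time in s.
With the tool pointing down it reaches from about 0.225 to 0.875 m from the base axis. Payload 3.4 kg.
Tool frame: the origin (TCP) lies at the very end of the fingers, on their centre line; the grasp point (between the pads) lies 19 mm behind it; x points along the fingers, z is the direction in which the jaws open and shut, and the axes are right-handed (so a half turn about x gives the same grasp; the last joint's range is limited). The gripper opens to 85 mm and grips with 20 to 120 N. Pads are 22 mm wide; open, the fingers measure 114 mm over their backs; the gripper's body (76 mm by 85 mm) begins 54 mm behind the grasp point. The pads swing forward as they close: fully open they stand 13 mm farther back than shut.
Start: joints at [-1.354, 0.276, 1.505, -0, 1.361, -0.121], TCP at [0.191, -0.543, 0.231] pointing down, gripper open.
Joint ranges: [-2.89, 2.89], [-0.75, 2.08], [0.22, 2.7], [-1.18, 4.32], [0.11, 2.71], [-2.7, 2.7]. Speed limits (rad/s): [2.57, 2.57, 3.14, 3.14, 3.14, 3.14].

### API

Orientations are given as a unit quaternion [w, x, y, z].
In Python, from rig import manip, viewer, finder gives the robot as it stands.
- The arm moves only by the tool move_arm, never from a script. Its argument "rows" is a list of rows, each a list of 3 entries, a list of its own where there are three numbers: the shift along the tool's x, y, z in mm, then the turn about the tool's x in rad, then the finger opening in mm, from 0 to 85.4. A call has 1 to 8 rows; each row is the pose to reach, as a shift and turn from the pose measured when the call began, along the tool's axes at that moment; what a row does not reach only later rows make up. A row lasts 1/12 s, in which the tool goes at most 41.7 mm and 7.16 degrees, less where a joint would pass 70% of its speed; a pose out of reach is approached as far as the arm can. A call with a gripper value outside its range is refused whole. The fingers move at their own pace and stop on an object; "force" is the grip in N (left out, the last holds). Time passes only in rows, so rows that repeat a pose let the fingers close. It gives the time, the measured TCP pose, the force and the opening at its end, in the units of the state.
- manip.get_state(): the state, without advancing time (a new reading comes with each control period).
- viewer.get_image(name): name is "scene" or "side" or "wrist"; returns the picture (420x560x3 uint8, red, green, blue); there is no depth.
- viewer.get_calibration(name): a dict with "mtx" (3x3 intrinsics, pixels), "R" (3x3) and "t" (3): a world point X has camera coordinates R X + t. Camera axes: x right, y down, z forward; pixel columns grow to the right and rows downward; lengths in m; the calibration is good to about 2 mm. The wrist camera is an equidistant fisheye: a pixel r from the principal point sees the ray r / f radians off the axis. A picture is of the moment at which its call begins: read the wrist's pose just before it. get_calibration takes no time and is no camera call; for the wrist camera it gives the pose at the moment of the call.
- manip.sign_off(): hands the job in, once; it reports no verdict.
Trained networks look in the newest picture that a camera, given by its name, has taken for a name from the list of things; names that differ only in an ending like _2 or _b are one class to them, and where a whole thing is asked for, a point or a joint stands for the part that bears it (a point fixed in the world has none). Each returns a list of dicts, best first, with "score" (0 to 1); they miss things now and then, are a little off and sometimes report something else, mostly with a low value. They report only what shows in the picture. A call takes as long as a camera call.
- finder.look_for(target, camera): "centre" ([column, row] in pixels, amid what is visible of it).
- finder.trace(target, camera): "mask" (420x560 bool, what is visible of it) and "centre" ([column, row] in pixels, amid what is visible of it).
The state is a dict: "clock": time; "qpos": joint angles; "qd": joint speeds; "effort": joint torques, N m; "position": TCP position; "ee_rot": TCP orientation; "contact_force": force on the tool from outside, world axes, zero at the start; "moment": the same for the moment, N m; "width": finger opening in m.
Only numpy, scipy, OpenCV 4.12 (cv2) and the standard library are available. Lean on these libraries where they do the work, as an engineer would, in place of code of your own. Each camera call takes 0.05 s, during which the arm holds its last target.

### The job

The plant trolley's wheel is mounted in the work stand, ready for its tyre to be pumped up. With the fingertips push its spokes round, one after another, gently and without gripping anything, until the red-capped valve stem is at the very top of the wheel, straight above the axle, and leave the wheel standing still there. Push on the spokes only, not on the tyre or the valve stem, and leave the stand and everything else on the bench where they are.

Things in the scene. Friction and masses are not known exactly. Their poses are not given: they have to be found in the camera images.
- stand: Loose but heavy (4 kg) work stand that carries the wheel: grey base plate 170 (x) x 200 (y) x 12 mm, and two blue uprights (each 26 wide in y, 6 thick, centred 58 mm before and behind the wheel's middle plane, 196 mm high). Origin: centre of the base's underside on the bench. Its x axis is the axle's direction and points away from the robot (turned by at most 0.3 rad), y is level along the wheel's plane to the left as seen from the robot, z is up.
- hub (a point): Centre of the wheel, on the axle, in the tyre's middle plane, 180 mm above the stand's origin. It turns with the wheel. Round dark hub of 40 mm diameter, 36 mm to each side along the axle.
- wheel (a joint): Turning angle of the wheel in rad, unlimited. 0 (or any whole turn, 6.283) = valve straight above the axle; growing = the wheel turns clockwise as seen from the robot (top goes to the robot's right). Starts anywhere from 1.75 to 4.53. The bearing is stiff (about 0.25 N m): some 4 N on a spoke 70 mm from the axle moves it, and it stays where it is left.
- spokes: Five yellow round spokes 12 mm thick, 72 degrees apart, at 36, 108, 180, 252 and 324 degrees round from the valve. They are dished towards the robot: from 16 to 85 mm from the axle a spoke's centre line lies 26 mm nearer to the robot than the tyre's middle plane (just before the tyre's front), then it slopes back to the rim. Origin at the wheel's centre; x axis along the axle away from the robot, z axis towards the valve.
- tyre: Black tyre of 300 mm outer diameter, 32 mm wide (16 mm to each side of the middle plane), on a yellow rim whose inner radius is 111 mm. Origin at the wheel's centre. Not to be pushed.
- valve: Valve stem, midway between two spokes in the wheel's middle plane, with a red patch 44 mm long on the rim at its root: it stands inwards from the rim (116 mm from the axle) towards the axle, 34 mm long, and ends in a red cap of 14 mm diameter. Origin at its root on the rim; z axis points outwards from the axle, so it points up when the valve is at the top. Not to be pushed.
- pot_a: Bystander: black plant pot, 101 mm across, 85 mm high, with a green seedling up to 190 mm high and a white tag, to one side of the stand. Origin under its centre.
- pot_b: Bystander: another such pot, seedling up to 210 mm high, to the other side of the stand. Origin under its centre.
- spray: Bystander: white bottle with green cap, 60 mm across, 150 mm high, behind the stand. Origin under its centre.
- pump: Bystander: aluminium hand pump with black T-handle, lying behind the stand, about 260 mm long (x), handle 100 mm wide, 32 mm high. Origin under its middle.
- trowel: Bystander: trowel lying between robot and stand, to the right, 270 mm long (x), 66 mm wide, 26 mm high. Origin under its middle.
- wrench: Bystander: steel wrench under 200 mm long and under 20 mm high, lying flat between robot and stand, a little to the left. Its length is along its x.
- tub: Bystander: open green tub, 70 mm across, 50 mm high, right of and behind the stand. Origin under its centre.

How it is judged:
On the way:
1. the fingers push on a spoke (contact force between the fingers and spokes above 0.5 N), for 0.1 s.
At the end, for the whole second after the job is handed in: The valve is straight above the axle within 0.12 rad (7 degrees), the wheel is still, the stand stands upright within 20 mm of its starting place and every bystander within 30 mm of its own (angle between valve's own z axis and vertical below 0.12 rad and angular speed of tyre below 0.05 rad/s and angle between stand's own z axis and vertical below 0.03 rad and distance of stand from where it was at the start of the episode below 0.02 m and distance of each of pot_a, pot_b, spray, pump, trowel, wrench, tub from where it was at the start of the episode below 0.03 m); the robot touches nothing.
It fails at once if the tyre is pushed (more than 3 N) (contact force between any of the fingers, the arm and tyre above 3 N).
It fails at once if the valve stem is pushed (more than 1.5 N) (contact force between any of the fingers, the arm and valve above 1.5 N).
It fails at once if a spoke is gripped or pushed roughly (more than 25 N) (contact force between any of the fingers, the arm and spokes above 25 N).
It fails at once if the stand is shoved more than 20 mm, lifted or tipped (distance of stand from where it was at the start of the episode above 0.02 m or angle between stand's own z axis and vertical above 0.06 rad).
It fails at once if anything else on the bench is moved more than 30 mm or lifted (distance of any of pot_a, pot_b, spray, pump, trowel, wrench, tub from where it was at the start of the episode above 0.03 m).
It also fails if it takes over 51 s, if anything falls off the work surface, if the arm or the gripper's body presses on something with over 40 N, if the wrist force passes 120 N, or if a joint passes its speed limit or range.

## Working session

There is one attempt and no reset: what is moved stays moved. The work goes in short steps, Python scripts to look and compute and a tool call to move; the robot and the scene stay as the last step left them, time stands still between calls to the robot, and variables do not carry over. Pictures are saved under pics/ and viewed, and the job is handed in when it is done.

Besides the shell and the picture viewer there is one more tool, called after "Emit:" as name(argument=value, ...), one argument or row to a line, values as JSON. move_arm: Moves the arm, as the interface text tells. Its arguments: {"type":"object","properties":{"rows":{"type":"array"},"force":{"type":"number"}},"required":["rows"]}

```bash
ls; mkdir -p pics; python3 - <<'E'
from rig import manip, viewer, finder
import cv2, numpy as np
s=manip.get_state(); print(s)
for n in ["scene","side","wrist"]:
    im=viewer.get_image(n); cv2.imwrite(f"pics/{n}0.png",im[:,:,::-1])
    c=viewer.get_calibration(n); print(n,c)
E
```

```text
pics
{'clock': 0.0, 'qpos': array([-1.35398970e+00,  2.76604082e-01,  1.50614336e+00, -1.79437657e-05,
        1.36069163e+00, -1.21020231e-01]), 'qd': array([ 0.00169987,  0.00052167,  0.0011235 ,  0.00089687,  0.00016599,
       -0.00024565]), 'effort': array([-5.30035704e-04, -4.16777265e+01, -2.45806378e+01, -3.13323044e-04,
        1.09284170e-02,  8.09048316e-06]), 'position': array([ 0.19043944, -0.54198494,  0.23043045]), 'ee_rot': array([ 0.57645285,  0.40926146,  0.57742755, -0.40839269]), 'contact_force': array([-0.08405574,  0.94447891,  0.28899375]), 'moment': array([-0.02256013, -0.01857651,  0.0158854 ]), 'width': 0.08504242220723345}
scene {'mtx': array([[406.28037364,   0.        , 280.13011526],
       [  0.        , 406.28037364, 206.22269878],
       [  0.        ,   0.        ,   1.        ]]), 'R': array([[ 0.70084856,  0.71314715, -0.01524592],
       [ 0.37635014, -0.38784731, -0.84138876],
       [-0.60594708,  0.5839483 , -0.54021525]]), 't': array([-0.39210029, -0.06326743,  1.53730893])}
side {'mtx': array([[451.42278385,   0.        , 278.15481201],
       [  0.        , 451.42278385, 214.18052539],
       [  0.        ,   0.        ,   1.        ]]), 'R': array([[-0.90909459, -0.41640202, -0.01250492],
       [-0.2755301 ,  0.62351324, -0.73165183],
       [ 0.31245829, -0.66169524, -0.68156381]]), 't': array([0.53156572, 0.28095895, 1.01828309])}
wrist {'mtx': array([[325.1922621 ,   0.        , 282.34400635],
       [  0.        , 325.1922621 , 209.14812746],
       [  0.        ,   0.        ,   1.        ]]), 'R': array([[ 0.33248807, -0.9431066 , -0.00127228],
       [-0.9006514 , -0.3179203 ,  0.29623257],
       [-0.27978337, -0.09734792, -0.95511499]]), 't': array([-0.57425885, -0.03920892,  0.37870981])}
```

View pics/scene0.png

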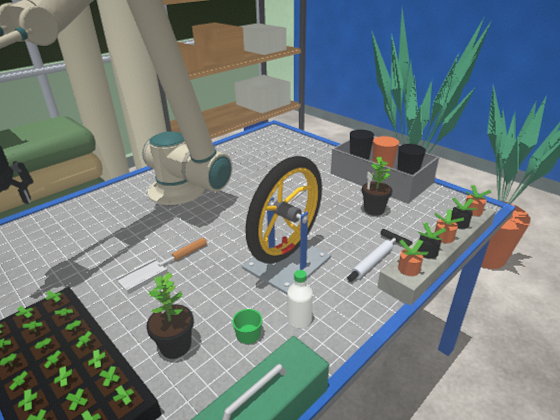

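View pics/side0.png

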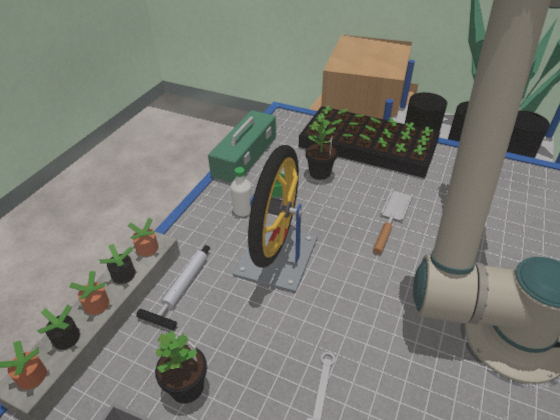

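View pics/wrist0.png

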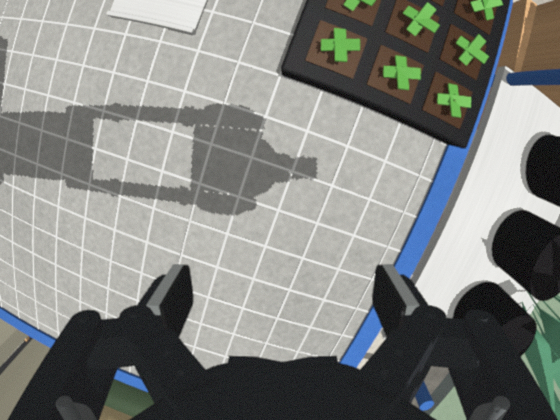

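```bash
cat > h.py <<'E'
from rig import manip, viewer, finder
import cv2, numpy as np
def proj(n,X,c=None):
    c=c or viewer.get_calibration(n); X=np.atleast_2d(X)@c["R"].T+c["t"]
    if n=="wrist":
        r=np.linalg.norm(X[:,:2],axis=1); th=np.arctan2(r,X[:,2]); d=X[:,:2]/r[:,None]*th[:,None]
        return d*c["mtx"][0,0]+c["mtx"][:2,2]
    p=X@c["mtx"].T; return p[:,:2]/p[:,2:]
E
python3 - <<'E'
from h import *
for n,(x0,y0) in {"scene":(230,140),"side":(220,130)}.items():
    im=viewer.get_image(n)
    cv2.imwrite(f"pics/{n}z.png",cv2.resize(im[y0:y0+150,x0:x0+130,::-1],None,fx=4,fy=4,interpolation=cv2.INTER_CUBIC))
    for t in ["hub","valve","tyre","stand","spokes"]:
        r=finder.trace(t,n)
        print(n,t,[(d["score"],d["centre"],int(d["mask"].sum())) for d in r])
        if r: np.save(f"m_{n}_{t}.npy",r[0]["mask"])
s=manip.get_state();print(s["clock"])
E
```

```text
scene hub [(0.87, [281.1, 207.0], 4595), (0.41, [378.9, 258.2], 803)]
scene valve [(0.61, [285.7, 245.1], 146)]
scene tyre [(0.94, [268.6, 197.5], 3225)]
scene stand []
scene spokes [(0.88, [278.0, 216.8], 431)]
side hub [(0.82, [271.8, 205.3], 3977)]
side valve [(0.55, [278.1, 233.2], 63), (0.33, [391.0, 212.9], 1016)]
side tyre [(0.88, [267.2, 202.0], 2940)]
side stand [(0.81, [279.1, 239.2], 6745)]
side spokes [(0.96, [282.9, 204.5], 611)]
0.75
```

View pics/scenez.png

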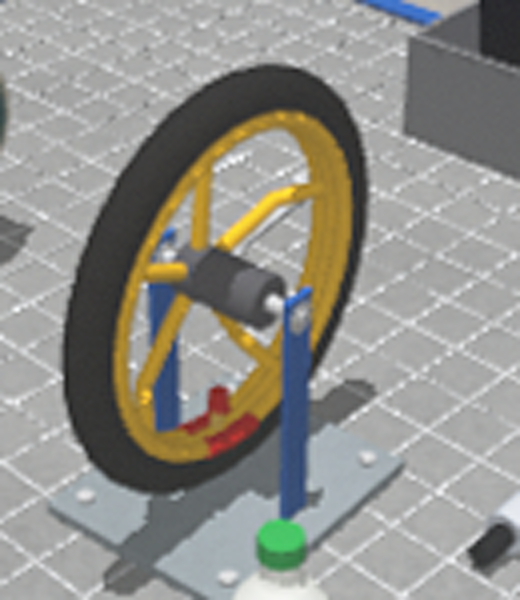

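View pics/sidez.png

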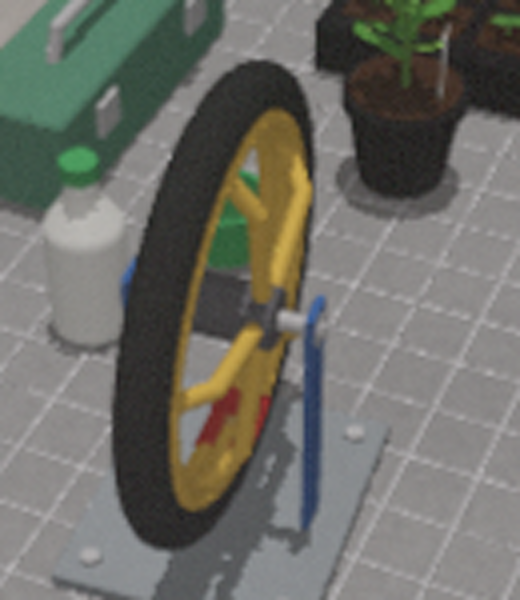

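```bash
cat > fit.py <<'E'
from h import *
from scipy.optimize import minimize
C={n:viewer.get_calibration(n) for n in ["scene","side"]}
def frame(yaw):
    xa=np.array([np.cos(yaw),np.sin(yaw),0]); ya=np.array([-np.sin(yaw),np.cos(yaw),0]); return xa,ya,np.array([0,0,1.])
def hull(n,p):
    x,y,yaw=p[:3]; xa,ya,za=frame(yaw); t=np.linspace(0,2*np.pi,120)
    pts=[]
    for off,r in ((-.016,.146),(.016,.146),(-.010,.15),(.010,.15)):
        pts.append(np.array([x,y,.18])+off*xa+r*(np.cos(t)[:,None]*za+np.sin(t)[:,None]*ya))
    return cv2.convexHull(proj(n,np.vstack(pts),C[n]).astype(np.float32))
def mask_area(n,h):
    m=np.zeros((420*4,560*4),np.uint8); cv2.fillConvexPoly(m,np.round(h*4+1.5).astype(np.int32),1); return m
def spoke_line(n,p,th,ang):
    xa,ya,za=frame(p[2]); a=th+ang; rad=np.cos(a)*za-np.sin(a)*ya; h=np.array([p[0],p[1],.18])
    return proj(n,np.array([h-.026*xa+.016*rad,h-.026*xa+.085*rad,h+.111*rad]),C[n])
E
python3 - <<'E'
from fit import *
obs={}
for n in C:
    m=np.load(f"m_{n}_tyre.npy").astype(np.uint8)
    c=max(cv2.findContours(m,cv2.RETR_EXTERNAL,cv2.CHAIN_APPROX_NONE)[0],key=cv2.contourArea)
    obs[n]=mask_area(n,cv2.convexHull(c).astype(np.float32))
def cost(p):
    s=0
    for n in C:
        m=mask_area(n,hull(n,p)); s+=1-(m&obs[n]).sum()/(m|obs[n]).sum()
    return s
# init from centres
import itertools
best=min(((cost((x,y,w)),(x,y,w)) for x in np.arange(.3,.8,.02) for y in np.arange(-.3,.3,.02) for w in (-.2,0,.2)))
print(best)
r=minimize(cost,best[1],method="Nelder-Mead",options=dict(initial_simplex=np.array(best[1])+np.array([[0,0,0],[.02,0,0],[0,.02,0],[0,0,.1]]),xatol=1e-4,fatol=1e-5))
print(r.x,r.fun); p=r.x; np.save("p.npy",p)
xa,ya,za=frame(p[2])
pk={"scene":[284.5,238.3],"side":[277.5,229]}
def cap(th):
    rad=np.cos(th)*za-np.sin(th)*ya; return np.array([p[0],p[1],.18])+.088*rad
for n in C:
    e=[(np.linalg.norm(proj(n,cap(t),C[n])[0]-pk[n]),t) for t in np.linspace(0,6.28,629)]
    print(n,min(e))
E
```

```text
(np.float64(0.26728050837549255), (np.float64(0.6000000000000003), np.float64(-0.01999999999999974), 0.2))
[ 0.59530394 -0.00670441  0.1504993 ] 0.12290534831402711
scene (np.float64(0.7242402048421904), np.float64(3.0300000000000002))
side (np.float64(1.235621172365159), np.float64(3.0))
```

```bash
cat > ov.py <<'E'
from fit import *
import sys
def ov(tag,p,th):
    out=[]
    for n,(x0,y0) in {"scene":(230,140),"side":(220,130)}.items():
        im=viewer.get_image(n)[y0:y0+150,x0:x0+140,::-1]
        z=cv2.resize(im,None,fx=4,fy=4,interpolation=cv2.INTER_CUBIC); b=z.copy()
        T=lambda q:np.round((np.asarray(q).reshape(-1,1,2)-[x0,y0])*4+1.5).astype(np.int32)
        cv2.polylines(b,[T(hull(n,p))],True,(0,255,0),1)
        for k in range(5): cv2.polylines(b,[T(spoke_line(n,p,th,np.radians(36+72*k)))],False,(255,0,255),1)
        xa,ya,za=frame(p[2]); rad=np.cos(th)*za-np.sin(th)*ya; h=np.array([p[0],p[1],.18])
        cv2.polylines(b,[T(proj(n,np.array([h+.116*rad,h+.082*rad]),C[n]))],False,(255,255,0),2)
        cv2.polylines(b,[T(proj(n,np.array([h-.18*za+u*xa*.085+v*ya*.1+.012*za for u,v in((-1,-1),(-1,1),(1,1),(1,-1))]),C[n]))],True,(0,255,255),1)
        for s in(-1,1): cv2.polylines(b,[T(proj(n,np.array([h+s*.058*xa-.168*za,h+s*.058*xa+.016*za]),C[n]))],False,(0,165,255),1)
        out.append(b)
    o=np.hstack(out); cv2.imwrite(f"pics/{tag}.png",cv2.resize(o,(800,430)) if 0 else o[:, :]) 
    cv2.imwrite(f"pics/{tag}.png",cv2.resize(o,(800,int(o.shape[0]*800/o.shape[1]))))
E
python3 - <<'E'
from ov import *
ov("ov1",np.load("p.npy"),3.03)
E
```

```text
(no output)
```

View pics/ov1.png

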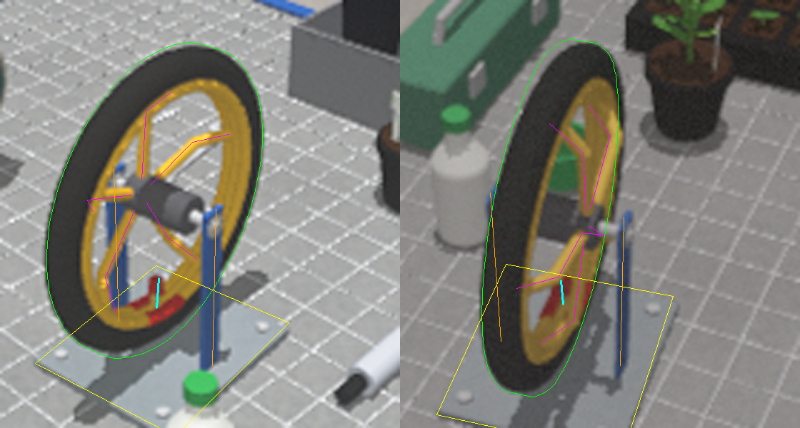

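```bash
cat > fit2.py <<'E'
from fit import *
from scipy.optimize import least_squares
off={"scene":(230,140),"side":(220,130)}
S=lambda n,z:(np.array(z,float)-1.5)/4+off[n]
bb={"scene":[(64,65),(367,492)],"side":[(115,60),(312,548)]}
cor={"scene":[((1,1),(404,462)),((-1,-1),(50,508))],"side":[((-1,-1),(389,424)),((1,1),(55,578))]}
# which corner: try by projection
def base(p,u,v):
    xa,ya,za=frame(p[2]); return np.array([p[0],p[1],.012])+u*.085*xa+v*.1*ya
def nearest(n,p,z):
    return min(((np.linalg.norm(proj(n,base(p,u,v),C[n])[0]-S(n,z)),(u,v)) for u in(-1,1) for v in(-1,1)))
def pts3(p):
    xa,ya,za=frame(p[2]); h=np.array([p[0],p[1],0]); return {"side":[(h-.058*xa+.196*za,(318,296)),(h-.058*xa+.012*za,(308,525))],"scene":[(h+.058*xa+.196*za,(297,290)),(h+.058*xa+.012*za,(293,515))]}
p0=np.load("p.npy")
M={(n,z):nearest(n,p0,z)[1] for n in C for _,z in cor[n]}
def res(p,full=False):
    r=[]
    for n in C:
        h=hull(n,p)[:,0]; b=[S(n,bb[n][0]),S(n,bb[n][1])]
        r+=list(h.min(0)-b[0])+list(h.max(0)-b[1])
        for _,z in cor[n]: r+=list(proj(n,base(p,*M[n,z]),C[n])[0]-S(n,z))
        for X,z in pts3(p)[n]: r+=list(proj(n,X,C[n])[0]-S(n,z))
    return np.array(r)
E
python3 - <<'E'
from fit2 import *
from ov import ov
print(M)
r=least_squares(res,p0,loss="soft_l1"); print(r.x,np.round(res(r.x),1))
np.save("p2.npy",r.x)
p=r.x; xa,ya,za=frame(p[2])
pk={"scene":[284.5,238.3],"side":[277.5,229]}
for n in C:
    e=[(np.linalg.norm(proj(n,np.array([p[0],p[1],.18])+.088*(np.cos(t)*za-np.sin(t)*ya),C[n])[0]-pk[n]),t) for t in np.linspace(0,6.28,629)]
    print(n,min(e))
ov("ov2",p,3.03)
E
```

```text
{('scene', (404, 462)): (1, 1), ('scene', (50, 508)): (-1, -1), ('side', (389, 424)): (-1, -1), ('side', (55, 578)): (1, 1)}
[ 0.59271786 -0.00661569  0.10164273] [-2.4 -1.6  1.3  1.4  0.1 -1.5 -1.2 -1.7 -0.1  0.7 -0.2 -0.8 -2.  -0.9
  1.7  2.   0.3 -0.5 -1.2 -0.5 -0.6  3.   0.7 -2.2]
scene (np.float64(0.11025322592092422), np.float64(3.0500000000000003))
side (np.float64(0.1329318334669347), np.float64(3.0))
```

View pics/ov2.png

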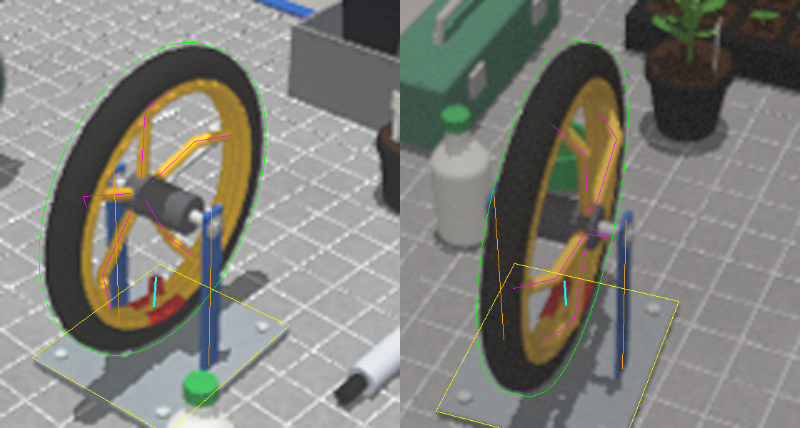

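```bash
python3 - <<'E'
s=open('fit.py').read()
s=s.replace("((-.016,.146),(.016,.146),(-.010,.15),(.010,.15))","[(.016*np.cos(f),.130+.02*np.sin(f)) for f in np.linspace(0,np.pi,9)]")
open('fit.py','w').write(s)
E
python3 - <<'E'
from fit2 import *
from ov import ov
r=least_squares(res,p0,loss="soft_l1"); print(r.x,np.round(res(r.x),1))
J=r.jac; print(np.sqrt(np.diag(np.linalg.inv(J.T@J))))
np.save("p2.npy",r.x); ov("ov3",r.x,3.03)
print(manip.get_state()["clock"])
E
```

```text
[ 0.59340648 -0.00711632  0.10963366] [-0.1 -0.5 -0.7  0.6  0.1 -1.5 -1.1 -1.2  0.   0.8 -0.  -0.6  0.2 -0.4
 -0.2  0.9 -0.  -0.9 -1.2 -0.4 -0.7  2.7  0.5 -2.5]
[0.00080643 0.00086707 0.01810145]
1.05
```

View pics/ov3.png

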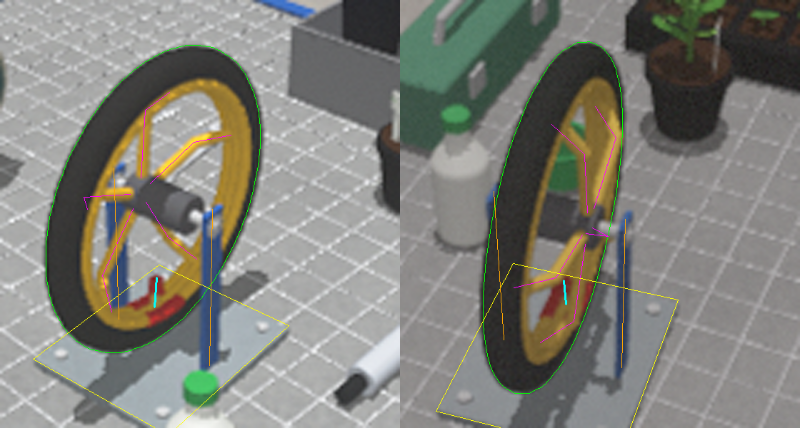

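```bash
cat > plan.py <<'E'
from h import *
from scipy.spatial.transform import Rotation as R
p=np.load("p2.npy"); yaw=p[2]
xa=np.array([np.cos(yaw),np.sin(yaw),0]); ya=np.array([-np.sin(yaw),np.cos(yaw),0]); za=np.array([0,0,1.])
H=np.array([p[0],p[1],.18])
def cur():
    s=manip.get_state(); q=s["ee_rot"]; Rm=R.from_quat([q[1],q[2],q[3],q[0]]).as_matrix()
    d=s["position"]-H; 
    print("t",round(s["clock"],2),"wheel s,u,v mm",np.round(1e3*np.array([d@xa,d@ya,d[2]]),1),"F",np.round(s["contact_force"]@np.array([xa,ya,za]).T,1),"w",round(s["width"]*1e3,1),"q",np.round(s["qpos"],2))
    z=Rm[:,2]; print("tool x",np.round(Rm[:,0],3),"z ang to xa",round(np.arctan2(z@ya,z@xa),4))
    return s,Rm
def to(*tg):
    s,Rm=cur()
    for t in tg:
        X=H+1e-3*(t[0]*xa+t[1]*ya+t[2]*za); print(t,"->",np.round(1e3*Rm.T@(X-s["position"]),1))
E
python3 - <<'E'
from plan import *
to((-140,-17,230),(-95,-17,200))
E
```

```text
t 1.05 wheel s,u,v mm [-459.  -488.1   51.3] F [ 0.4  0.2 -0.3] w 85.5 q [-1.35  0.28  1.5   0.    1.36 -0.12]
tool x [ 0. -0. -1.] z ang to xa -1.3427
(-140, -17, 230) -> [-178.7  417.3 -386.8]
(-95, -17, 200) -> [-148.7  461.1 -376.6]
```

Emit:
move_arm(
  rows=[
    [[-40, 0, 0], 0, 85],
    [[-80, 0, 0], 0, 85],
    [[-120, 0, 0], 0, 85],
    [[-160, 10, -10], -0.1, 85],
    [[-179, 35, -35], -0.2, 85],
    [[-179, 60, -60], -0.3, 85],
    [[-179, 85, -85], -0.4, 85],
    [[-179, 112, -112], -0.5, 85],
  ],
)

```text
clock: 1.72
position: [0.2594, -0.3989, 0.4108]
ee_rot: [0.661, 0.252, 0.66, -0.253]
contact_force: [0.8, -0.4, -0.2]
width: 0.085
```

```bash
python3 - <<'E'
from plan import *
to((-140,-17,230))
E
```

```text
t 1.72 wheel s,u,v mm [-374.8 -352.9  230.8] F [ 0.7 -0.4 -0.2] w 85.0 q [-1.14  0.07  1.33  0.    1.74 -0.41]
tool x [ 0.001 -0.001 -1.   ] z ang to xa -0.8389
(-140, -17, 230) -> [  0.4 399.1 -92.9]
```

Emit:
move_arm(
  rows=[
    [[0, 36, -8], -0.1, 85],
    [[0, 72, -16], -0.2, 85],
    [[0, 108, -25], -0.3, 85],
    [[0, 144, -33], -0.4, 85],
    [[0, 180, -42], -0.5, 85],
    [[0, 216, -50], -0.6, 85],
    [[0, 252, -59], -0.7, 85],
    [[0, 288, -67], -0.8, 85],
  ],
)

```text
clock: 2.38
position: [0.4016, -0.1376, 0.4109]
ee_rot: [0.707, -0.027, 0.706, 0.026]
contact_force: [0.0, -0.9, -0.7]
width: 0.085
```

```bash
python3 - <<'E'
from plan import *
to((-140,-17,230))
E
```

```text
t 2.38 wheel s,u,v mm [-204.9 -108.7  230.9] F [-0.1 -0.9 -0.7] w 85.0 q [-0.49 -0.01  1.42 -0.    1.73 -0.57]
tool x [ 0.002 -0.002 -1.   ] z ang to xa -0.0341
(-140, -17, 230) -> [ 0.7 93.9 61.7]
```

Emit:
move_arm(
  rows=[
    [[0, 30, 20], -0.034, 85],
    [[0, 62, 41], -0.034, 85],
    [[30, 94, 61], -0.034, 85],
    [[70, 94, 61], -0.034, 85],
    [[100, 94, 61], -0.034, 85],
    [[100, 94, 61], -0.034, 85],
  ],
)

```text
clock: 2.88
position: [0.4507, -0.0373, 0.3038]
ee_rot: [0.701, -0.039, 0.711, 0.04]
contact_force: [-0.6, -0.4, -0.3]
width: 0.0853
```

```bash
python3 - <<'E'
from plan import *
s,Rm=cur(); P=s["position"]
for n,(x0,y0) in {"scene":(210,90),"side":(240,90)}.items():
    im=viewer.get_image(n)
    pts=np.array([P+a*1e-3*Rm[:,0]+b*1e-3*Rm[:,2] for a in(0,-13,-73,-100) for b in(-57,-42.5,0,42.5,57)])
    q=proj(n,pts)
    z=cv2.resize(im[y0:y0+200,x0:x0+150,::-1],None,fx=3,fy=3,interpolation=cv2.INTER_CUBIC)
    for a in q: cv2.circle(z,tuple(int(v) for v in (a-[x0,y0])*3+1),2,(255,0,255),-1)
    cv2.imwrite(f"pics/{n}_a.png",z)
im=viewer.get_image("wrist");cv2.imwrite("pics/wrist_a.png",im[:,:,::-1])
E
```

```text
t 2.88 wheel s,u,v mm [-145.2  -14.4  123.8] F [-0.6 -0.4 -0.3] w 85.3 q [-0.24  0.06  1.6  -0.    1.5  -0.35]
tool x [-0.014  0.002 -1.   ] z ang to xa 0.0021
```

View pics/scene_a.png

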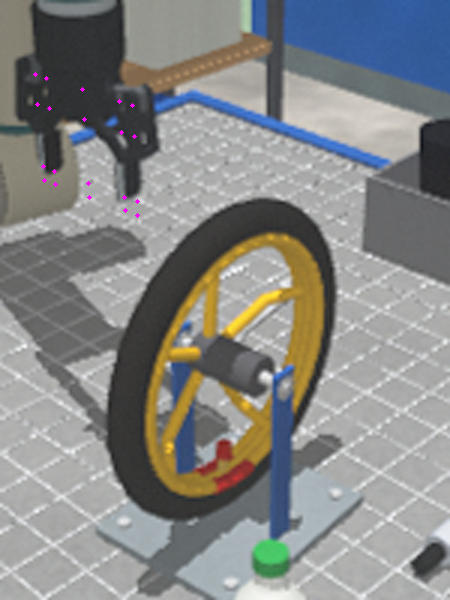

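View pics/side_a.png

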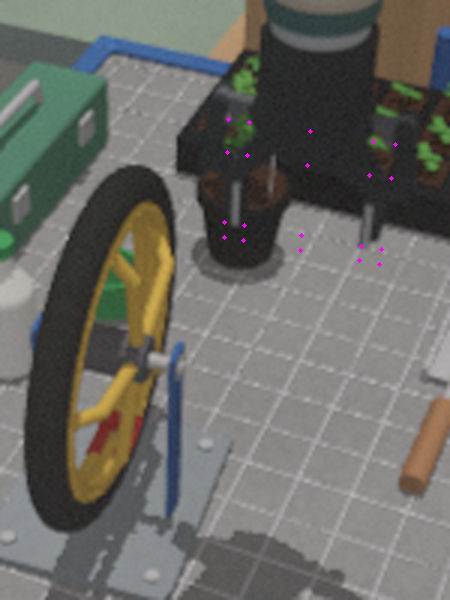

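View pics/wrist_a.png

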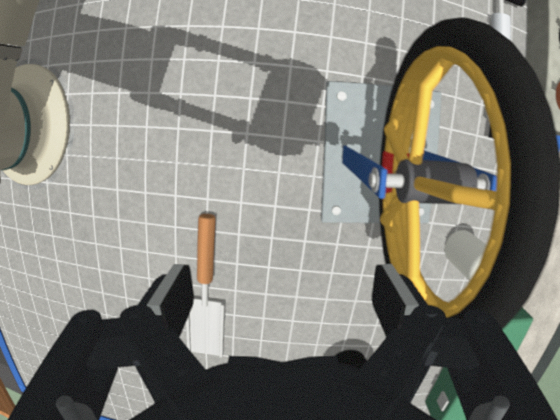

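```bash
python3 - <<'E'
from plan import *
s,Rm=cur(); P=s["position"]
def ray(n,uv):
    c=viewer.get_calibration(n); K=c["mtx"]; uv=np.array(uv,float)
    if n=="wrist":
        d=(uv-K[:2,2])/K[0,0]; th=np.linalg.norm(d); v=np.r_[d/th*np.sin(th),np.cos(th)]
    else: v=np.r_[(uv-K[:2,2])/K[0,0],1]
    return Rm.T@(-c["R"].T@c["t"]-P)*1e3, Rm.T@c["R"].T@v
o,_=ray("wrist",(0,0)); print("cam in tool",o.round(1))
for nm,uv in dict(padtip_in=(378,266),padtip_out=(400,266),kn_top_in=(420,312),kn_out=(470,310),kn_out2=(498,318),far=(530,370)).items():
    o,v=ray("wrist",uv); print(nm,[tuple(np.round((o+v*(h-o[0])/v[0])[[0,1,2]])) for h in (0,-13,-30,-50,-70)])
for n,(x0,y0) in {"scene":(215,95),"side":(300,100)}.items():
    im=viewer.get_image(n)
    x0,y0=(212,90) if n=="scene" else (295,105)
    cv2.imwrite(f"pics/{n}_b.png",cv2.resize(im[y0:y0+75,x0:x0+90,::-1],None,fx=8,fy=8,interpolation=cv2.INTER_CUBIC))
im=viewer.get_image("wrist");cv2.imwrite("pics/wrist_b.png",cv2.resize(im[250:420,360:560,::-1],None,fx=4,fy=3.5,interpolation=cv2.INTER_CUBIC)*1)
z=np.clip(im[250:420,330:560,::-1].astype(float)*3,0,255).astype(np.uint8)
cv2.imwrite("pics/wrist_c.png",cv2.resize(z,None,fx=3.4,fy=3.4,interpolation=cv2.INTER_CUBIC))
E
```

```text
t 3.03 wheel s,u,v mm [-139.7  -17.7  132.6] F [0.4 1.1 0.9] w 85.0 q [-0.24  0.06  1.58 -0.    1.5  -0.35]
tool x [ 0.004 -0.003 -1.   ] z ang to xa -0.0006
cam in tool [-141.9   75.7   -0.2]
padtip_in [(np.float64(0.0), np.float64(2.0), np.float64(48.0)), (np.float64(-13.0), np.float64(9.0), np.float64(44.0)), (np.float64(-30.0), np.float64(17.0), np.float64(38.0)), (np.float64(-50.0), np.float64(28.0), np.float64(31.0)), (np.float64(-70.0), np.float64(38.0), np.float64(24.0))]
padtip_out [(np.float64(0.0), np.float64(1.0), np.float64(60.0)), (np.float64(-13.0), np.float64(8.0), np.float64(55.0)), (np.float64(-30.0), np.float64(17.0), np.float64(47.0)), (np.float64(-50.0), np.float64(27.0), np.float64(39.0)), (np.float64(-70.0), np.float64(38.0), np.float64(30.0))]
kn_top_in [(np.float64(0.0), np.float64(-29.0), np.float64(78.0)), (np.float64(-13.0), np.float64(-20.0), np.float64(71.0)), (np.float64(-30.0), np.float64(-7.0), np.float64(61.0)), (np.float64(-50.0), np.float64(8.0), np.float64(50.0)), (np.float64(-70.0), np.float64(23.0), np.float64(39.0))]
kn_out [(np.float64(0.0), n
[... 163 characters left out ...]
64(-50.0), np.float64(6.0), np.float64(73.0)), (np.float64(-70.0), np.float64(21.0), np.float64(57.0))]
kn_out2 [(np.float64(0.0), np.float64(-42.0), np.float64(140.0)), (np.float64(-13.0), np.float64(-31.0), np.float64(127.0)), (np.float64(-30.0), np.float64(-17.0), np.float64(110.0)), (np.float64(-50.0), np.float64(-1.0), np.float64(90.0)), (np.float64(-70.0), np.float64(16.0), np.float64(71.0))]
far [(np.float64(0.0), np.float64(-107.0), np.float64(204.0)), (np.float64(-13.0), np.float64(-90.0), np.float64(185.0)), (np.float64(-30.0), np.float64(-68.0), np.float64(161.0)), (np.float64(-50.0), np.float64(-42.0), np.float64(132.0)), (np.float64(-70.0), np.float64(-17.0), np.float64(103.0))]
```

View pics/scene_b.png

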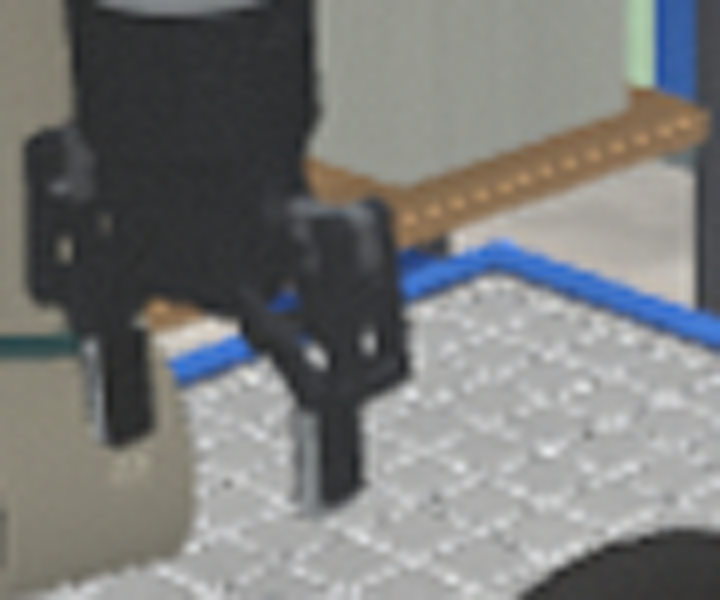

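View pics/wrist_c.png

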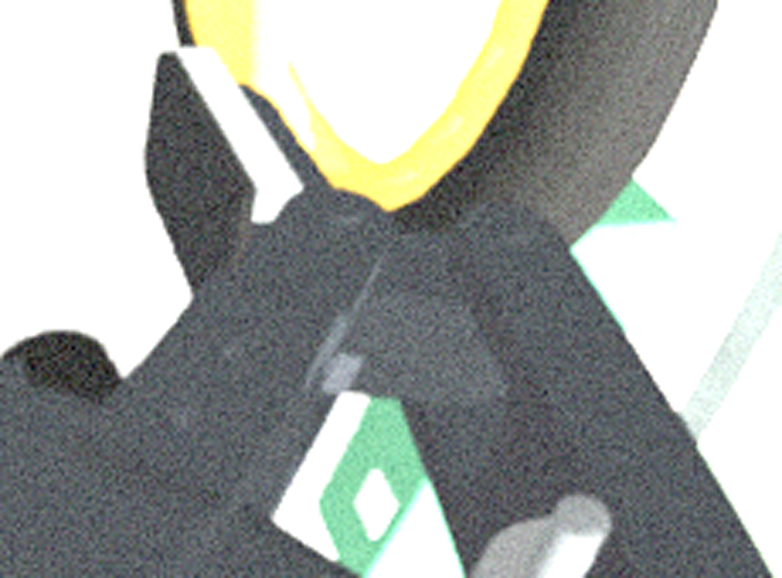

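View pics/side_b.png

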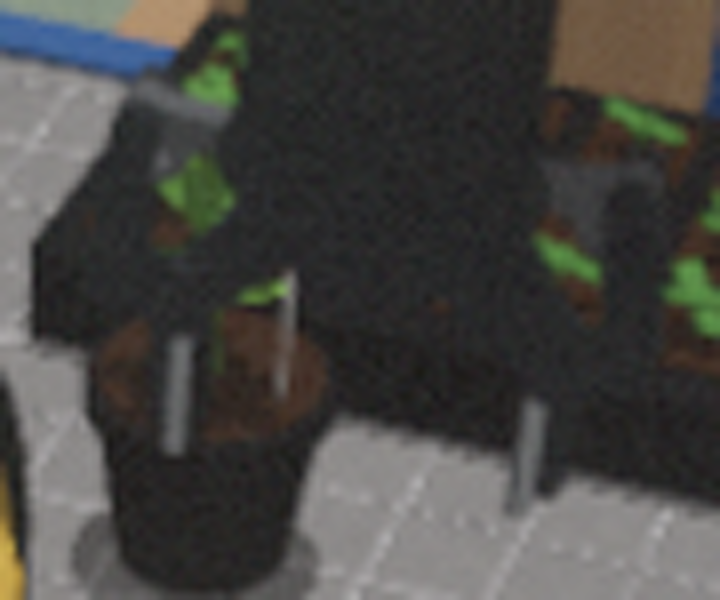

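Emit:
move_arm(
  rows=[
    [[0, 35, 0], 0, 85],
    [[0, 70, 0], 0, 85],
    [[0, 105, -10], 0, 85],
    [[0, 120, -10], 0, 85],
    [[0, 120, -10], 0, 85],
  ],
)

```text
clock: 3.6
position: [0.4344, 0.0802, 0.3152]
ee_rot: [0.71, -0.04, 0.702, 0.039]
contact_force: [0.2, -0.3, 0.1]
width: 0.0853
```

```bash
cat > gv.py <<'E'
from plan import *
import sys
def gv(tag):
    s,Rm=cur(); P=s["position"]
    # rectify: image of plane y_tool = 0 (jaw plane) from side & scene cams
    out=[]
    for n in ("side","scene"):
        c=viewer.get_calibration(n); im=viewer.get_image(n)
        g=np.array([[-110,-110],[-110,110],[20,110],[20,-110]],float)  # (x,z) mm
        X=np.array([P+1e-3*(a*Rm[:,0]+b*Rm[:,2]) for a,b in g]); q=proj(n,X,c)
        d=np.array([[(b+110)*2.7,(a+110)*2.7] for a,b in g])
        Hh=cv2.getPerspectiveTransform(q.astype(np.float32),d.astype(np.float32))
        w=cv2.warpPerspective(im[:,:,::-1],Hh,(594,351),flags=cv2.INTER_CUBIC)
        w=np.clip(w.astype(float)*1.6,0,255).astype(np.uint8)
        for b in range(-100,101,20): cv2.line(w,(int((b+110)*2.7),0),(int((b+110)*2.7),350),(0,255,0) if b else (0,0,255),1)
        for a in range(-100,21,20): cv2.line(w,(0,int((a+110)*2.7)),(593,int((a+110)*2.7)),(0,255,0) if a else (0,0,255),1)
        out.append(w)
    cv2.imwrite(f"pics/{tag}.png",cv2.resize(np.vstack(out),(507,600)))
E
python3 -c "
from gv import *
gv('g85')"
```

```text
t 3.6 wheel s,u,v mm [-148.5  104.2  135.2] F [ 0.2 -0.3  0.1] w 85.3 q [ 0.03  0.03  1.61 -0.    1.5  -0.09]
tool x [ 0.011 -0.001 -1.   ] z ang to xa 0.0018
```

View pics/g85.png

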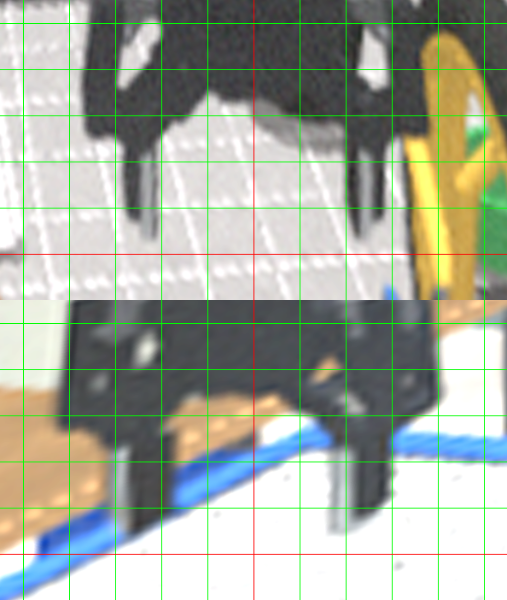

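Emit:
move_arm(
  rows=[
    [[0, 10, -25], 0, 50],
    [[0, 10, -25], 0, 50],
    [[0, 10, -25], 0, 50],
    [[0, 10, -25], 0, 50],
  ],
)

```text
clock: 4.03
position: [0.4102, 0.0837, 0.315]
ee_rot: [0.71, -0.04, 0.702, 0.036]
contact_force: [0.4, -0.4, -0.0]
width: 0.0498
```

```bash
python3 -c "
from gv import *
gv('g50')"
```

```text
t 4.03 wheel s,u,v mm [-172.2  110.3  135. ] F [ 0.4 -0.4 -0. ] w 49.8 q [ 0.04 -0.01  1.65 -0.01  1.49 -0.07]
tool x [ 0.013 -0.005 -1.   ] z ang to xa -0.0019
```

View pics/g50.png

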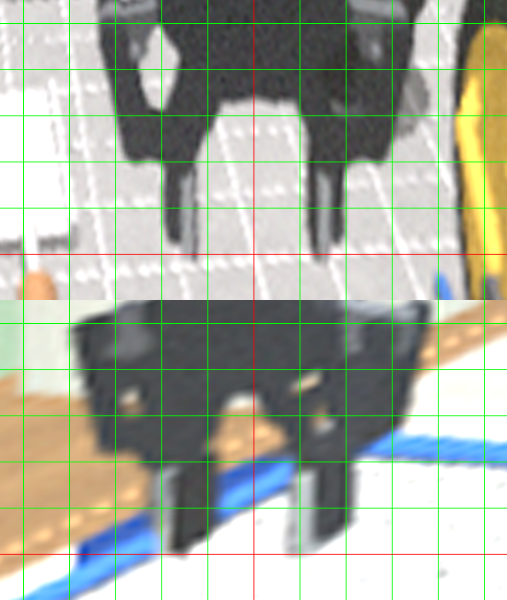

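Emit:
move_arm(
  rows=[
    [[0, 0, 0], 0, 20],
    [[0, 0, 0], 0, 20],
    [[0, 0, 0], 0, 20],
    [[0, 0, 0], 0, 20],
  ],
)

```text
clock: 4.47
position: [0.4104, 0.0838, 0.3144]
ee_rot: [0.71, -0.04, 0.702, 0.036]
contact_force: [0.4, -0.3, 0.1]
width: 0.0199
```

```bash
python3 -c "
from gv import *
gv('g20')"
```

```text
t 4.47 wheel s,u,v mm [-172.   110.4  134.4] F [ 0.3 -0.4  0.1] w 19.9 q [ 0.04 -0.01  1.65 -0.    1.49 -0.07]
tool x [ 0.011 -0.004 -1.   ] z ang to xa -0.002
```

View pics/g20.png

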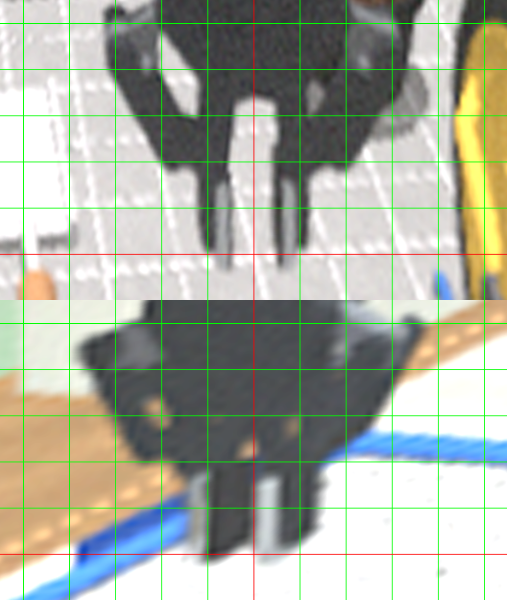

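Emit:
move_arm(
  rows=[
    [[0, -35, 0], 0, 85],
    [[0, -70, 0], 0, 85],
    [[0, -105, 10], 0, 85],
    [[0, -128, 20], 0, 85],
    [[35, -128, 25], 0, 85],
    [[70, -128, 25], 0, 85],
    [[72, -128, 25], 0, 85],
  ],
)

```text
clock: 5.15
position: [0.4455, -0.0404, 0.2377]
ee_rot: [0.706, -0.038, 0.707, 0.037]
contact_force: [-1.5, 0.8, -0.9]
width: 0.0851
```

```bash
python3 - <<'E'
from plan import *
to((-96.5,-18,17))
im=viewer.get_image("wrist");cv2.imwrite("pics/w2.png",im[:,:,::-1])
to((-96.5,-18,17))
E
```

```text
t 5.15 wheel s,u,v mm [-150.7  -16.9   57.7] F [-1.4  1.  -0.9] w 85.1 q [-0.24  0.08  1.74 -0.    1.32 -0.35]
tool x [-0.001 -0.001 -1.   ] z ang to xa -0.0029
(-96.5, -18, 17) -> [40.6 -0.9 54.3]
t 5.2 wheel s,u,v mm [-149.3  -17.1   60.3] F [0.6 0.3 0.4] w 85.3 q [-0.24  0.08  1.74 -0.    1.32 -0.35]
tool x [ 0.003 -0.002 -1.   ] z ang to xa -0.0023
(-96.5, -18, 17) -> [43.4 -0.7 52.7]
```

View pics/w2.png

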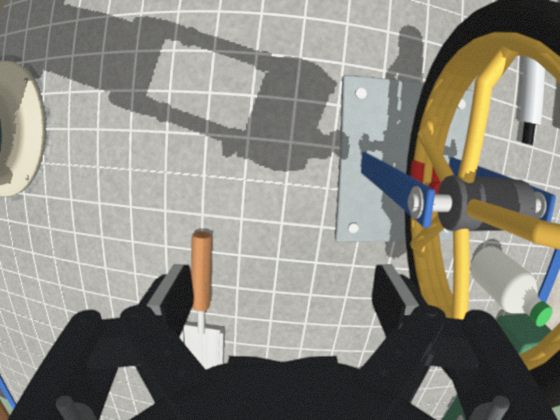

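Emit:
move_arm(
  rows=[
    [[25, -1, 5], 0, 85],
    [[43, -1, 10], 0, 85],
    [[43, -1, 22], 0, 85],
    [[43, -1, 34], 0, 85],
    [[43, -1, 40], 0, 85],
    [[43, -1, 40], 0, 85],
  ],
)

```text
clock: 5.7
position: [0.4904, -0.0374, 0.1995]
ee_rot: [0.709, -0.04, 0.703, 0.037]
contact_force: [-1.0, 0.8, 0.2]
width: 0.0851
```

```bash
python3 -c "
from gv import *
gv('g3')
to((-96.5,-18,17))
im=viewer.get_image('wrist');cv2.imwrite('pics/w3.png',im[:,:,::-1])
im=viewer.get_image('side');cv2.imwrite('pics/s3.png',cv2.resize(im[100:280,220:380,::-1],None,fx=3.3,fy=3.3,interpolation=cv2.INTER_CUBIC))
"
```

```text
t 5.7 wheel s,u,v mm [-105.7  -18.8   19.5] F [-0.9  0.9  0.2] w 85.1 q [-0.22  0.17  1.73 -0.    1.23 -0.32]
tool x [ 0.008 -0.003 -1.   ] z ang to xa -0.0012
t 5.8 wheel s,u,v mm [-108.1  -18.4   18.7] F [-0.4 -0.2 -0.1] w 85.3 q [-0.22  0.17  1.74 -0.    1.23 -0.32]
tool x [ 0.005 -0.003 -1.   ] z ang to xa -0.0015
(-96.5, -18, 17) -> [ 1.7  0.4 11.6]
```

View pics/s3.png

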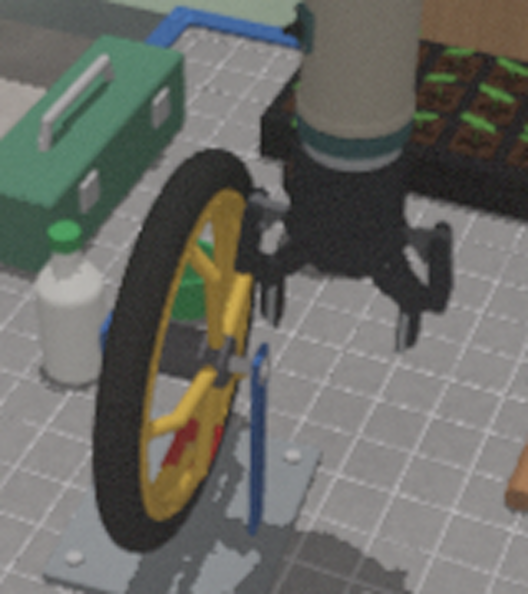

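View pics/w3.png

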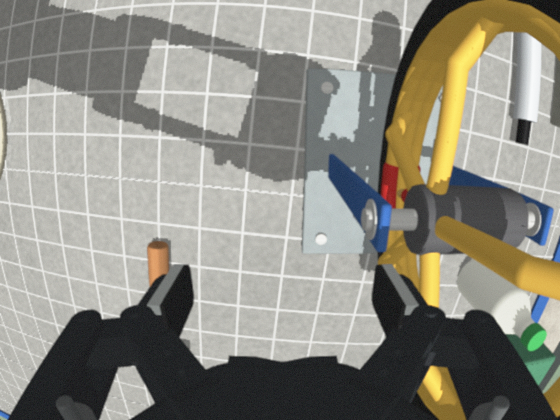

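Emit:
move_arm(
  rows=[
    [[1, 0, 4], 0, 85],
    [[1, 0, 8], 0, 85],
    [[1, 0, 11], 0, 85],
    [[1, 0, 11], 0, 85],
    [[1, 0, 11], 0, 85],
  ],
)

```text
clock: 6.32
position: [0.4979, -0.036, 0.1971]
ee_rot: [0.707, -0.039, 0.705, 0.037]
contact_force: [-0.1, 0.5, 0.3]
width: 0.0848
```

```bash
python3 -c "
from gv import *
im=viewer.get_image('side');cv2.imwrite('pics/s4.png',cv2.resize(im[130:230,250:370,::-1],None,fx=5,fy=5,interpolation=cv2.INTER_CUBIC))
im=viewer.get_image('scene');cv2.imwrite('pics/c4.png',cv2.resize(im[110:260,210:340,::-1],None,fx=4,fy=4,interpolation=cv2.INTER_CUBIC))
to((-96.5,-18,17))
"
```

```text
t 6.42 wheel s,u,v mm [-98.3 -18.3  17. ] F [-0.8  0.5 -0.6] w 85.1 q [-0.21  0.18  1.72 -0.    1.24 -0.32]
tool x [ 0.003 -0.003 -1.   ] z ang to xa -0.002
(-96.5, -18, 17) -> [0.  0.3 1.8]
```

View pics/s4.png

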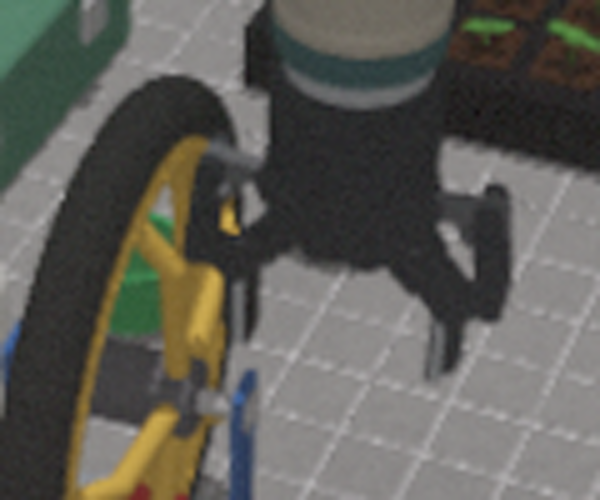

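View pics/c4.png

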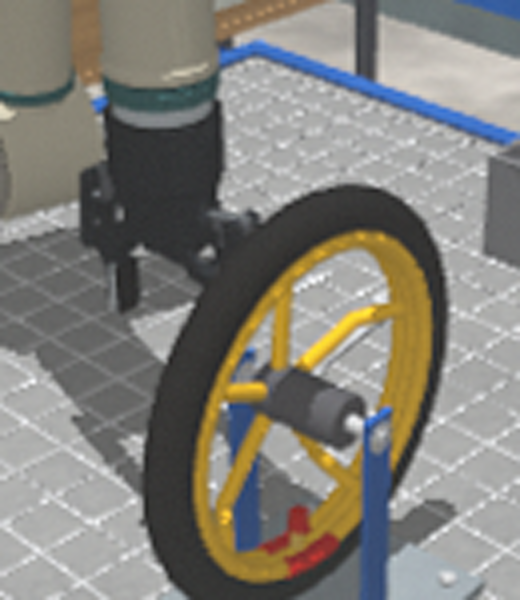

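```bash
python3 -c "
from plan import *
c=viewer.get_calibration('side')
def pr(l,s,u,v):
    X=H+1e-3*(s*xa+u*ya+v*za); q=proj('side',X)[0]; print(l,np.round((q-[250,130])*5),'depth',round((c['R']@X+c['t'])[2]*1e3))
a=np.radians(6.4)
for r in (30,60,75,85): pr('spoke r%d'%r,-26,r*np.sin(a),r*np.cos(a))
for v in (60,75,90,120):
  for u in(-6,-30): 
    for s in (-24,-40): pr(f'kn s{s} u{u} v{v}',s,u,v)
pr('tip',-41,-7,30); pr('tip inner',-55,-7,30)
"
```

```text
spoke r30 [175. 350.] depth 1057
spoke r60 [173. 306.] depth 1034
spoke r75 [172. 283.] depth 1023
spoke r85 [171. 268.] depth 1015
kn s-24 u-6 v60 [177. 288.] depth 1043
kn s-40 u-6 v60 [210. 294.] depth 1039
kn s-24 u-30 v60 [192. 257.] depth 1060
kn s-40 u-30 v60 [225. 263.] depth 1056
kn s-24 u-6 v75 [177. 262.] depth 1033
kn s-40 u-6 v75 [210. 269.] depth 1029
kn s-24 u-30 v75 [193. 231.] depth 1050
kn s-40 u-30 v75 [226. 238.] depth 1046
kn s-24 u-6 v90 [177. 237.] depth 1023
kn s-40 u-6 v90 [211. 243.] depth 1019
kn s-24 u-30 v90 [193. 206.] depth 1039
kn s-40 u-30 v90 [226. 212.] depth 1036
kn s-24 u-6 v120 [177. 183.] depth 1002
kn s-40 u-6 v120 [211. 190.] depth 999
kn s-24 u-30 v120 [193. 153.] depth 1019
kn s-40 u-30 v120 [227. 159.] depth 1015
tip [212. 343.] depth 1060
tip inner [241. 349.] depth 1057
```

```bash
cat > path.py <<'E'
from plan import *
def pt(a,r,hw=12,kb=58):
    a=np.radians(a); d=np.array([np.sin(a),np.cos(a)]); n=np.array([-np.cos(a),np.sin(a)])
    c=r*d+6*n; w=hw if a<np.pi/2 else -hw
    return np.round(np.array([c[0]-w,c[1]-kb]),1)
E
python3 -c "
from path import *
for a in range(0,115,6): print(a,pt(a,72),pt(a,65))"
```

```text
0 [-18.  14.] [-18.   7.]
6 [-10.4  14.2] [-11.2   7.3]
12 [-2.9 13.7] [-4.4  6.8]
18 [ 4.5 12.3] [2.4 5.7]
24 [11.8 10.2] [9.  3.8]
30 [18.8  7.4] [15.3  1.3]
36 [25.5  3.8] [21.4 -1.9]
42 [31.7 -0.5] [27.  -5.7]
48 [37.5 -5.4] [ 32.3 -10. ]
54 [ 42.7 -10.8] [ 37.1 -14.9]
60 [ 47.4 -16.8] [ 41.3 -20.3]
66 [ 51.3 -23.2] [ 44.9 -26.1]
72 [ 54.6 -30. ] [ 48.  -32.2]
78 [ 57.2 -37.2] [ 50.3 -38.6]
84 [ 59.  -44.5] [ 52.  -45.2]
90 [ 84. -52.] [ 77. -52.]
96 [ 84.2 -59.6] [ 77.3 -58.8]
102 [ 83.7 -67.1] [ 76.8 -65.6]
108 [ 82.3 -74.5] [ 75.7 -72.4]
114 [ 80.2 -81.8] [ 73.8 -79. ]
```

Emit:
move_arm(
  rows=[
    [[2, 4, 1.5], 0, 85],
    [[3, 8, 1.5], 0, 85],
    [[3, 12, 1.5], 0, 85],
    [[3, 15, 1.5], 0, 85],
    [[4, 19, 1.5], 0, 85],
    [[4, 22, 1.5], 0, 85],
  ],
)

```text
clock: 6.92
position: [0.4965, -0.0138, 0.1929]
ee_rot: [0.707, -0.039, 0.705, 0.037]
contact_force: [-1.4, -3.3, -0.0]
width: 0.0848
```

```bash
python3 -c "
from path import *
cur()
im=viewer.get_image('scene');cv2.imwrite('pics/c5.png',cv2.resize(im[140:290,230:360,::-1],None,fx=4,fy=4,interpolation=cv2.INTER_CUBIC))
cur()
"
```

```text
t 6.92 wheel s,u,v mm [-97.1   3.9  12.9] F [-1.8 -3.1 -0. ] w 84.8 q [-0.17  0.18  1.73 -0.    1.22 -0.27]
tool x [ 0.002 -0.003 -1.   ] z ang to xa -0.002
t 6.97 wheel s,u,v mm [-97.    4.7  12.9] F [-1.6 -2.4  0.5] w 84.9 q [-0.17  0.18  1.73 -0.    1.22 -0.27]
tool x [ 0.003 -0.002 -1.   ] z ang to xa -0.0017
```

View pics/c5.png

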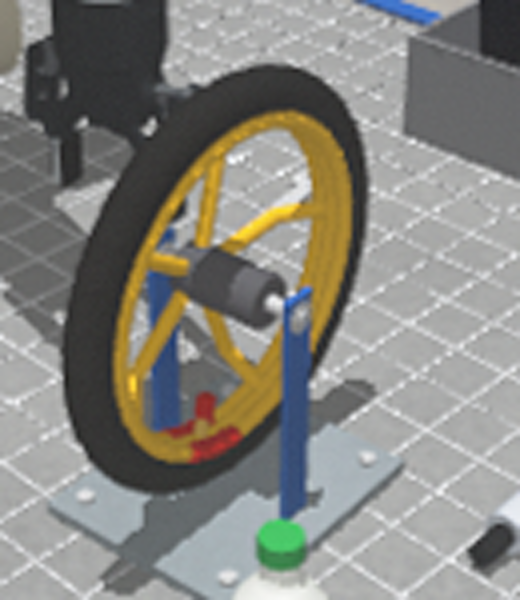

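Emit:
move_arm(
  rows=[
    [[1.5, 4, 0], 0, 85],
    [[3, 8, 0], 0, 85],
    [[4.5, 12, 0], 0, 85],
    [[6.5, 16, 0], 0, 85],
    [[8.5, 20, 0], 0, 85],
    [[11, 24, 0], 0, 85],
    [[13.5, 28, 0], 0, 85],
    [[17, 32, 0], 0, 85],
  ],
)

```text
clock: 7.63
position: [0.4935, 0.0193, 0.1759]
ee_rot: [0.707, -0.039, 0.705, 0.038]
contact_force: [0.6, -2.6, 3.6]
width: 0.0851
```

```bash
cat > est.py <<'E'
from path import *
from scipy.spatial import cKDTree
def model(th):
    rad=np.cos(th)*za-np.sin(th)*ya; tan=np.cross(xa,rad); X=[]
    for t in np.linspace(-.022,.022,9):
        for w in np.linspace(-.011,.011,5): X.append(H+np.sqrt(.112**2-t*t)*rad+t*tan+w*xa)
    for r in np.linspace(.083,.095,4):
        for t in (-.005,0,.005):
            for w in (-.005,0,.005): X.append(H+r*rad+t*tan+w*xa)
    return np.array(X)
def est(tag=None,th0=None):
    tot=0; ths=np.arange(-np.pi,np.pi,.01); cost=np.zeros_like(ths); outs={}
    for n in ("scene","side"):
        im=viewer.get_image(n); c=viewer.get_calibration(n)
        hsv=cv2.cvtColor(im,cv2.COLOR_RGB2HSV)
        m=((hsv[:,:,0]<6)|(hsv[:,:,0]>172))&(hsv[:,:,1]>150)&(hsv[:,:,2]>60)
        ctr=proj(n,H,c)[0]; yy,xx=np.nonzero(m); k=(abs(xx-ctr[0])<70)&(abs(yy-ctr[1])<75); red=np.c_[xx,yy][k]
        cc=[]
        for t in ths:
            q=proj(n,model(t),c)
            if len(red)<8: cc.append(0); continue
            cc.append(cKDTree(q).query(red)[0].mean()+0.3*cKDTree(red).query(q)[0].mean())
        cc=np.array(cc); cost+=cc; print(n,"red",len(red),"best",round(ths[cc.argmin()],3),round(cc.min(),2))
        if tag: cv2.imwrite(f"pics/{tag}_{n}.png",cv2.resize(im[int(ctr[1])-75:int(ctr[1])+75,int(ctr[0])-65:int(ctr[0])+65,::-1],None,fx=4,fy=4,interpolation=cv2.INTER_CUBIC))
    b=ths[cost.argmin()]; print("theta",round(b,3),"deg",round(np.degrees(b),1),"left-lean spokes a:",sorted(np.round((-np.degrees(b)+36+72*np.arange(5))%360,1)))
    return b
E
python3 -c "
from est import *
est('e1'); cur()"
```

```text
scene red 70 best 2.418 1.73
side red 0 best -3.142 0
theta 2.418 deg 138.6 left-lean spokes a: [np.float64(41.4), np.float64(113.4), np.float64(185.4), np.float64(257.4), np.float64(329.4)]
t 7.73 wheel s,u,v mm [-97.9  38.1  -5.2] F [ 0.1 -0.1  0.1] w 84.9 q [-0.1   0.19  1.77 -0.    1.18 -0.21]
tool x [-0.  0. -1.] z ang to xa -0.0007
```

View pics/e1_scene.png

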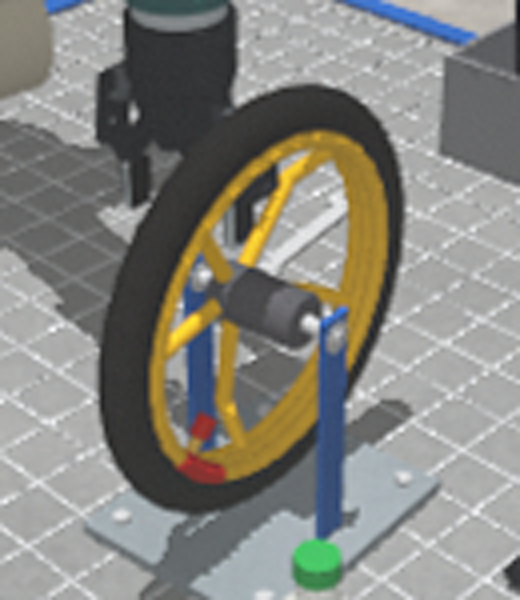

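Emit:
move_arm(
  rows=[
    [[3.5, 2, 1], 0, 85],
    [[7, 4.4, 1], 0, 85],
    [[10, 7, 1], 0, 85],
    [[12.6, 9.6, 1], 0, 85],
    [[15.5, 12, 1], 0, 85],
    [[18.6, 14.3, 1], 0, 85],
    [[22, 16.3, 1], 0, 85],
    [[25, 18.2, 1], 0, 85],
  ],
)

```text
clock: 8.4
position: [0.4908, 0.0386, 0.1494]
ee_rot: [0.706, -0.038, 0.706, 0.039]
contact_force: [-1.1, -4.3, 2.2]
width: 0.0849
```

```bash
python3 -c "
from est import *
cur();est('e2'); cur()"
```

```text
t 8.4 wheel s,u,v mm [-97.   56.6 -30.6] F [-1.5 -4.2  2.2] w 84.9 q [-0.06  0.22  1.81  0.    1.12 -0.17]
tool x [-0.  0. -1.] z ang to xa -0.0007
scene red 69 best 1.958 0.98
side red 0 best -3.142 0
theta 1.958 deg 112.2 left-lean spokes a: [np.float64(67.8), np.float64(139.8), np.float64(211.8), np.float64(283.8), np.float64(355.8)]
t 8.5 wheel s,u,v mm [-97.4  57.2 -31.1] F [-0.8 -0.1  0.9] w 84.8 q [-0.06  0.22  1.81  0.    1.12 -0.17]
tool x [-0.002  0.001 -1.   ] z ang to xa -0.0003
```

View pics/e2_side.png

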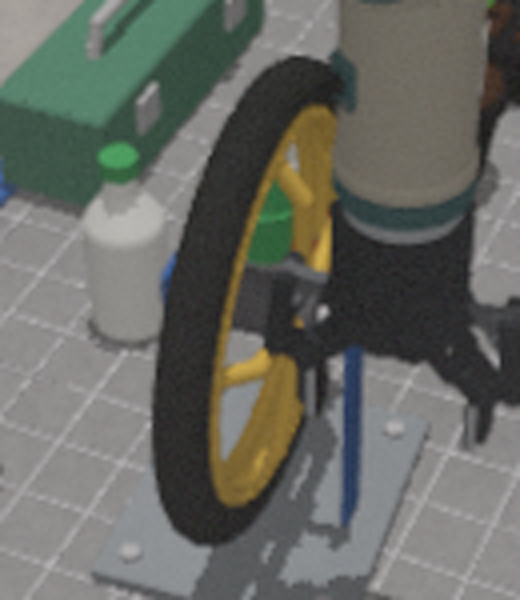

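Emit:
move_arm(
  rows=[
    [[3.5, 1.5, 0.5], 0, 85],
    [[7, 3, 0.5], 0, 85],
    [[11, 4.5, 0.5], 0, 85],
    [[15, 6, 0.5], 0, 85],
    [[20, 7, 0.5], 0, 85],
    [[25, 7, 0.5], 0, 85],
    [[30, 7, 0.5], 0, 85],
    [[34, 7, 0.5], 0, 85],
  ],
)

```text
clock: 9.17
position: [0.49, 0.0466, 0.1146]
ee_rot: [0.705, -0.038, 0.707, 0.039]
contact_force: [-2.8, -0.3, 5.8]
width: 0.0848
```

```bash
python3 -c "
from est import *
cur();est('e3'); cur()"
```

```text
t 9.17 wheel s,u,v mm [-96.9  64.7 -65.4] F [-2.9  0.   5.8] w 84.8 q [-0.05  0.25  1.86  0.    1.03 -0.16]
tool x [-0.002  0.002 -1.   ] z ang to xa -0.0002
scene red 77 best 1.378 1.04
side red 53 best 1.288 0.96
theta 1.368 deg 78.4 left-lean spokes a: [np.float64(29.6), np.float64(101.6), np.float64(173.6), np.float64(245.6), np.float64(317.6)]
t 9.27 wheel s,u,v mm [-97.6  64.9 -66.2] F [-0.2 -0.   0.1] w 85.3 q [-0.05  0.25  1.86  0.    1.04 -0.16]
tool x [-0.004  0.002 -1.   ] z ang to xa -0.0002
```

View pics/e3_scene.png

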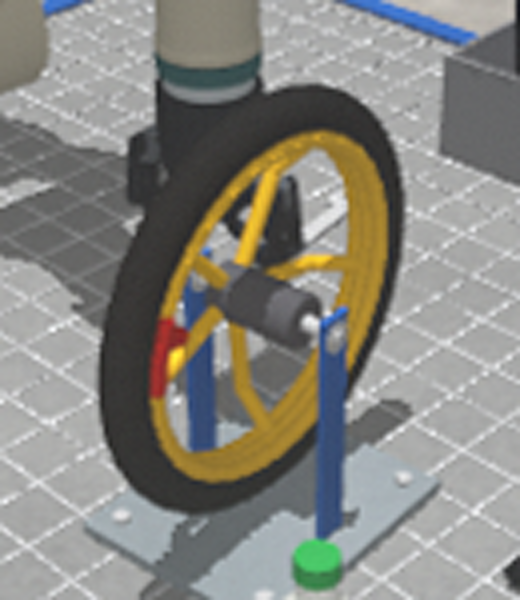

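Emit:
move_arm(
  rows=[
    [[-2, 0, -20], 0, 85],
    [[-3, 0, -42], 0, 85],
    [[-35, -20, -42], 0, 85],
    [[-65, -40, -42], 0, 85],
    [[-78, -47, -42], 0, 85],
    [[-78, -47, -42], 0, 85],
  ],
)

```text
clock: 9.77
position: [0.4555, -0.0061, 0.1946]
ee_rot: [0.707, -0.038, 0.705, 0.038]
contact_force: [-0.1, -0.1, 0.1]
width: 0.0849
```

```bash
python3 -c "
from est import *
cur();est('e4'); to((-97,18,11))"
```

```text
t 9.77 wheel s,u,v mm [-137.    16.1   14.6] F [-0.1 -0.1  0.1] w 84.9 q [-0.17  0.12  1.81  0.    1.21 -0.28]
tool x [ 0.003  0.001 -1.   ] z ang to xa -0.0018
scene red 86 best 1.338 1.09
side red 72 best 1.288 1.5
theta 1.328 deg 76.1 left-lean spokes a: [np.float64(31.9), np.float64(103.9), np.float64(175.9), np.float64(247.9), np.float64(319.9)]
t 9.87 wheel s,u,v mm [-139.5   18.    11.4] F [-0.8  0.1 -0.3] w 85.0 q [-0.17  0.12  1.81  0.    1.21 -0.28]
tool x [-0.004  0.003 -1.   ] z ang to xa -0.001
(-97, 18, 11) -> [ 0.3 -0.  42.5]
```

View pics/e4_side.png

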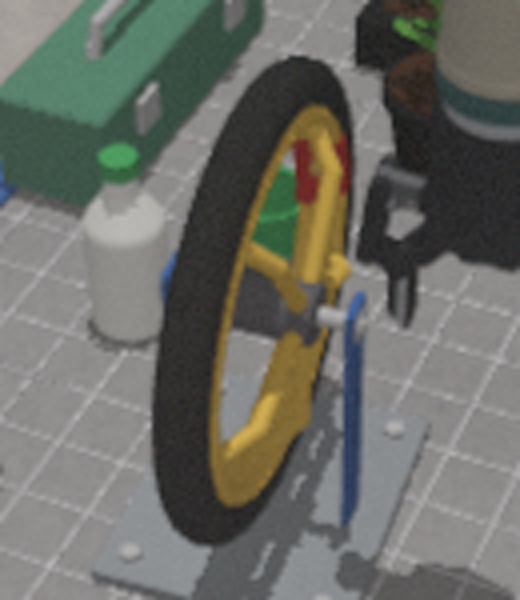

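Emit:
move_arm(
  rows=[
    [[-1, 0, 15], 0, 85],
    [[-1, 0, 30], 0, 85],
    [[-1, 0, 38], 0, 85],
    [[-1, 0, 42.5], 0, 85],
    [[-1, 0, 42.5], 0, 85],
    [[-1, 0, 42.5], 0, 85],
  ],
)

```text
clock: 10.37
position: [0.494, 0.0006, 0.1913]
ee_rot: [0.704, -0.037, 0.708, 0.04]
contact_force: [0.2, 0.1, -0.5]
width: 0.0849
```

```bash
python3 -c "
from est import *
cur();est('e5'); cur()"
```

```text
t 10.37 wheel s,u,v mm [-97.9  18.5  11.3] F [ 0.2  0.  -0.5] w 84.9 q [-0.14  0.19  1.73  0.    1.23 -0.25]
tool x [-0.007  0.004 -1.   ] z ang to xa -0.0004
scene red 85 best 1.338 1.09
side red 25 best 1.088 2.62
theta 1.298 deg 74.4 left-lean spokes a: [np.float64(33.6), np.float64(105.6), np.float64(177.6), np.float64(249.6), np.float64(321.6)]
t 10.47 wheel s,u,v mm [-98.   18.4  11.8] F [-0.  -1.2  0. ] w 85.1 q [-0.14  0.18  1.73  0.    1.23 -0.25]
tool x [-0.006  0.003 -1.   ] z ang to xa -0.0007
```

View pics/e5_scene.png

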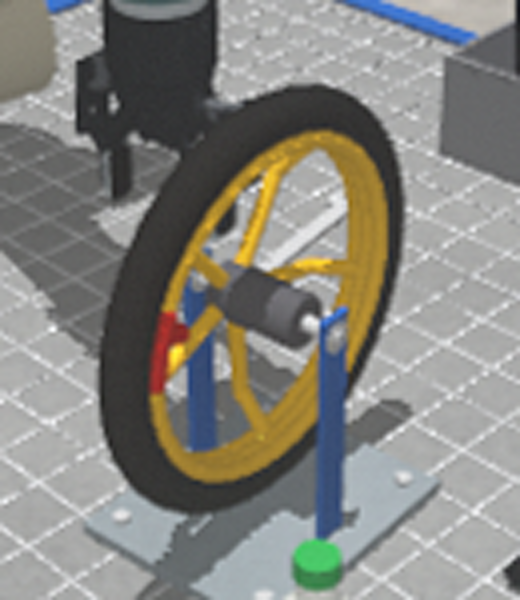

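Emit:
move_arm(
  rows=[
    [[4, 3, 1], 0, 85],
    [[8, 5.5, 1], 0, 85],
    [[11.5, 8.5, 1], 0, 85],
    [[14.8, 12, 1], 0, 85],
    [[17, 15, 1], 0, 85],
    [[19, 18.3, 1], 0, 85],
    [[21.5, 21, 1], 0, 85],
    [[24, 24, 1], 0, 85],
  ],
)

```text
clock: 11.13
position: [0.4922, 0.0246, 0.1677]
ee_rot: [0.704, -0.037, 0.708, 0.04]
contact_force: [-0.9, -3.5, 3.6]
width: 0.0848
```

```bash
python3 -c "
from est import *
cur();est('e6'); cur()"
```

```text
t 11.13 wheel s,u,v mm [-97.1  42.6 -12.3] F [-1.2 -3.4  3.6] w 84.8 q [-0.09  0.2   1.77  0.    1.17 -0.2 ]
tool x [-0.006  0.003 -1.   ] z ang to xa -0.0007
scene red 90 best 0.978 1.12
side red 31 best 1.028 2.38
theta 0.978 deg 56.1 left-lean spokes a: [np.float64(51.9), np.float64(123.9), np.float64(195.9), np.float64(267.9), np.float64(339.9)]
t 11.23 wheel s,u,v mm [-97.6  43.6 -12.7] F [-0.3 -0.4  0.4] w 85.1 q [-0.09  0.2   1.77  0.    1.17 -0.2 ]
tool x [-0.007  0.005 -1.   ] z ang to xa -0.0
```

Emit:
move_arm(
  rows=[
    [[2.5, 2, 0.5], 0, 85],
    [[5, 4.2, 0.5], 0, 85],
    [[8, 6.5, 0.5], 0, 85],
    [[11, 8.9, 0.5], 0, 85],
    [[14, 11, 0.5], 0, 85],
    [[17.5, 12.8, 0.5], 0, 85],
    [[21, 14.5, 0.5], 0, 85],
    [[24.3, 16, 0.5], 0, 85],
  ],
)

```text
clock: 11.9
position: [0.4903, 0.0419, 0.1427]
ee_rot: [0.704, -0.037, 0.708, 0.041]
contact_force: [-0.0, -2.8, 3.9]
width: 0.085
```

Emit:
move_arm(
  rows=[
    [[3.5, 1.5, 0.5], 0, 85],
    [[7, 2.5, 0.5], 0, 85],
    [[11, 3.5, 0.5], 0, 85],
    [[15, 4, 0.5], 0, 85],
    [[18, 4, 0.5], 0, 85],
  ],
)

```text
clock: 12.32
position: [0.4899, 0.0464, 0.1242]
ee_rot: [0.703, -0.037, 0.709, 0.041]
contact_force: [-2.1, -1.2, 5.6]
width: 0.0849
```

```bash
python3 -c "
from est import *
cur();est('e7'); cur()"
```

```text
t 12.32 wheel s,u,v mm [-97.   64.6 -55.8] F [-2.2 -0.9  5.6] w 84.9 q [-0.05  0.24  1.84  0.01  1.07 -0.16]
tool x [-0.008  0.006 -1.   ] z ang to xa 0.0002
scene red 85 best 0.218 1.06
side red 39 best 0.408 1.87
theta 0.268 deg 15.4 left-lean spokes a: [np.float64(20.6), np.float64(92.6), np.float64(164.6), np.float64(236.6), np.float64(308.6)]
t 12.42 wheel s,u,v mm [-97.2  64.7 -56.2] F [-0.4 -0.2  0.3] w 85.0 q [-0.05  0.24  1.84  0.01  1.07 -0.16]
tool x [-0.008  0.006 -1.   ] z ang to xa 0.0001
```

View pics/e7_scene.png

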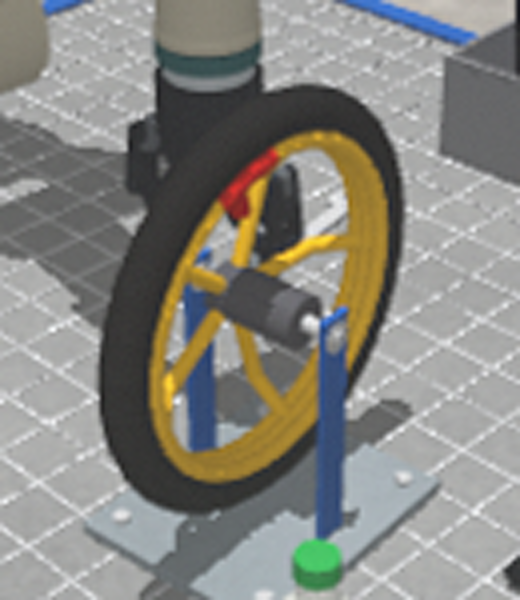

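```bash
python3 -c "
from plan import *
for n,uv in (('side',(185,392)),('scene',(376,208))):
    c=viewer.get_calibration(n);K=c['mtx'];v=c['R'].T@np.r_[(np.array(uv)-K[:2,2])/K[0,0],1];o=-c['R'].T@c['t'];print(n,o+v*(-o[2]/v[2]))
X=H+1e-3*(-100*xa+105*ya-28*za);print('tcp',X)
to((-140,105,-28),(-100,105,-28),(-88,105,-28))
"
```

```text
side [0.60933538 0.41060306 0.        ]
scene [0.61182204 0.41467174 0.        ]
tcp [0.48251837 0.08631187 0.152     ]
t 12.42 wheel s,u,v mm [-97.2  64.7 -56.2] F [-0.4 -0.2  0.3] w 85.0 q [-0.05  0.24  1.84  0.01  1.07 -0.16]
tool x [-0.008  0.006 -1.   ] z ang to xa 0.0001
(-140, 105, -28) -> [-27.6  40.5 -43. ]
(-100, 105, -28) -> [-27.9  40.5  -3. ]
(-88, 105, -28) -> [-28.   40.5   9. ]
```

Emit:
move_arm(
  rows=[
    [[-2, 0, -25], 0, 85],
    [[-5, 5, -53], 0, 85],
    [[-15, 20, -53], 0.12, 85],
    [[-28, 40, -53], 0.24, 85],
    [[-28, 40, -53], 0.36, 85],
    [[-28, 40, -53], 0.48, 85],
    [[-28, 40, -53], 0.6, 85],
    [[-28, 40, -53], 0.72, 85],
  ],
)

```text
clock: 13.08
position: [0.4328, 0.0808, 0.1522]
ee_rot: [0.67, 0.216, 0.677, -0.213]
contact_force: [-0.7, 0.5, -0.5]
width: 0.0852
```

Emit:
move_arm(
  rows=[
    [[0, 0, 0], 0.118, 85],
    [[0, 0, 0], 0.118, 85],
    [[0, 0, 0], 0.118, 85],
  ],
)

```text
clock: 13.33
position: [0.4328, 0.0811, 0.1519]
ee_rot: [0.657, 0.254, 0.664, -0.251]
contact_force: [0.3, -0.1, 0.3]
width: 0.0849
```

```bash
python3 -c "
from est import *
est('e8'); to((-100,105,-28),(-90,105,-28),(-80,105,-28))"
```

```text
scene red 85 best 0.178 1.05
side red 37 best 0.428 1.77
theta 0.258 deg 14.8 left-lean spokes a: [np.float64(21.2), np.float64(93.2), np.float64(165.2), np.float64(237.2), np.float64(309.2)]
t 13.43 wheel s,u,v mm [-150.   105.1  -27.9] F [ 0.5 -0.1  0.3] w 84.8 q [0.02 0.14 1.9  0.01 1.11 0.75]
tool x [-0.009  0.007 -1.   ] z ang to xa -0.841
(-100, 105, -28) -> [-0.3 37.2 33.4]
(-90, 105, -28) -> [-0.4 44.6 40. ]
(-80, 105, -28) -> [-0.5 52.1 46.7]
```

View pics/e8_side.png

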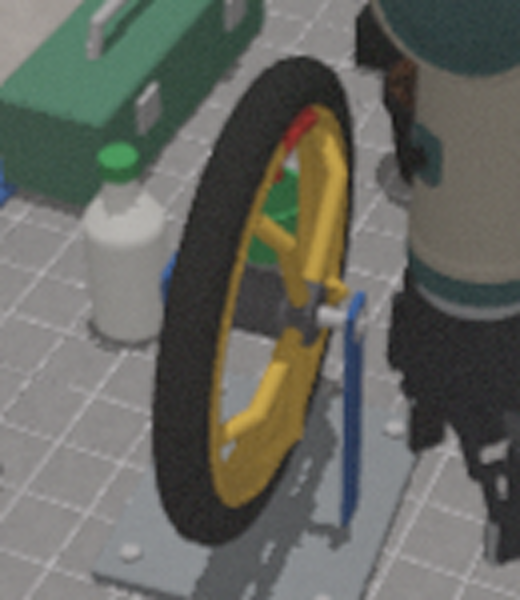

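Approach towards the spoke front, stopping 10 mm short.

Emit:
move_arm(
  rows=[
    [[0, 10, 9], 0, 85],
    [[0, 20, 18], 0, 85],
    [[0, 30, 27], 0, 85],
    [[0, 37, 33], 0, 85],
    [[0, 41, 37], 0, 85],
    [[0, 44.5, 40], 0, 85],
    [[0, 44.5, 40], 0, 85],
  ],
)

```text
clock: 14.02
position: [0.4933, 0.0874, 0.1513]
ee_rot: [0.657, 0.254, 0.664, -0.252]
contact_force: [-0.9, 0.3, -0.5]
width: 0.0855
```

```bash
python3 -c "
from est import *
im=viewer.get_image('side');cv2.imwrite('pics/s9.png',cv2.resize(im[130:280,240:390,::-1],None,fx=4,fy=4,interpolation=cv2.INTER_CUBIC))
im=viewer.get_image('scene');cv2.imwrite('pics/c9.png',cv2.resize(im[130:280,220:370,::-1],None,fx=4,fy=4,interpolation=cv2.INTER_CUBIC))
im=viewer.get_image('wrist');cv2.imwrite('pics/w9.png',im[:,:,::-1])
to((-80,105,-28))"
```

```text
t 14.17 wheel s,u,v mm [-90.8 105.  -28.6] F [-0.7  0.1  1. ] w 85.2 q [0.03 0.23 1.78 0.01 1.14 0.76]
tool x [-0.01   0.007 -1.   ] z ang to xa -0.8408
(-80, 105, -28) -> [-0.7  8.   7.2]
```

View pics/s9.png

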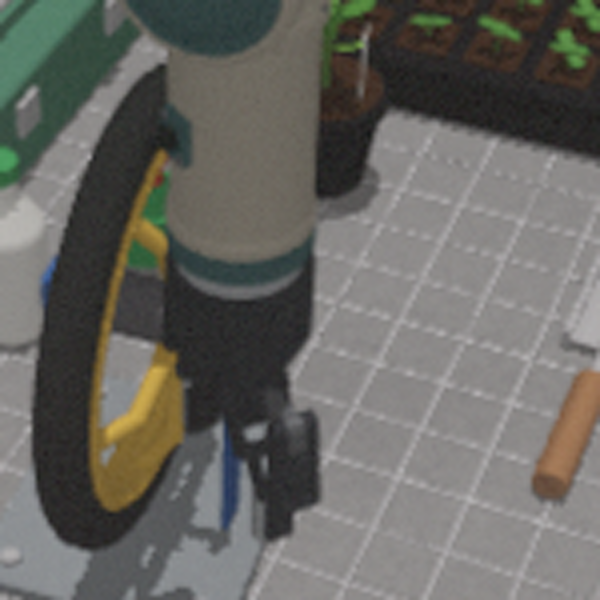

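View pics/w9.png

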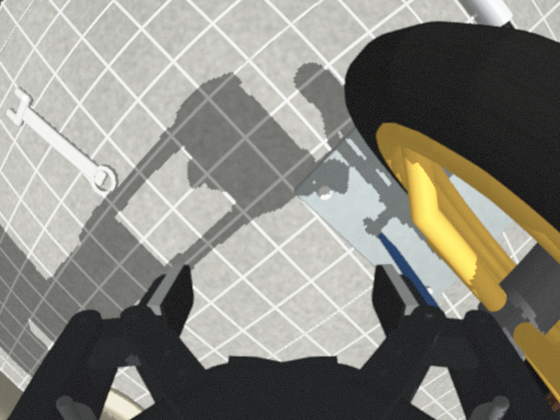

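View pics/c9.png

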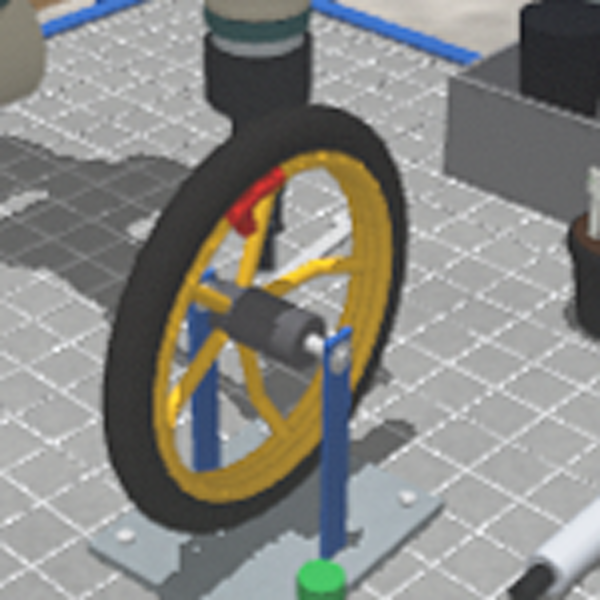

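Emit:
move_arm(
  rows=[
    [[0, 2, 1.8], 0, 85],
    [[0, 4, 3.6], 0, 85],
    [[0, 6, 5.3], 0, 85],
    [[0, 6, 5.3], 0, 85],
    [[0, 6, 5.3], 0, 85],
  ],
)

```text
clock: 14.58
position: [0.4998, 0.0882, 0.1514]
ee_rot: [0.656, 0.254, 0.664, -0.252]
contact_force: [1.2, 0.4, -0.6]
width: 0.0848
```

Emit:
move_arm(
  rows=[
    [[0, 0.8, 0.7], 0, 85],
    [[0, 1.5, 1.3], 0, 85],
    [[0, 1.5, 1.3], 0, 85],
  ],
)

```text
clock: 14.83
position: [0.5019, 0.0885, 0.1514]
ee_rot: [0.656, 0.254, 0.664, -0.252]
contact_force: [-0.0, -0.6, -0.3]
width: 0.085
```

```bash
python3 -c "
from est import *
to((-80,105,-28));im=viewer.get_image('wrist');cv2.imwrite('pics/w10.png',im[:,:,::-1]);cur()"
```

```text
t 14.83 wheel s,u,v mm [-80.5 105.1 -28.6] F [-0.1 -0.6 -0.3] w 85.0 q [0.03 0.24 1.76 0.01 1.15 0.76]
tool x [-0.009  0.007 -1.   ] z ang to xa -0.8408
(-80, 105, -28) -> [-0.6  0.3  0.4]
t 14.88 wheel s,u,v mm [-80.6 105.1 -28.6] F [ 0.3  0.2 -0.5] w 85.0 q [0.03 0.24 1.76 0.01 1.15 0.76]
tool x [-0.01   0.007 -1.   ] z ang to xa -0.8407
```

View pics/w10.png

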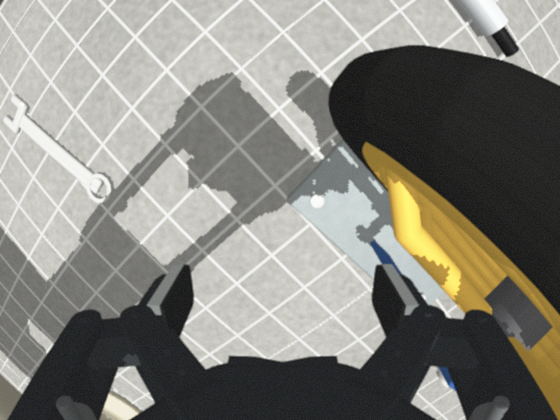

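Emit:
move_arm(
  rows=[
    [[0, 0.6, 0.5], 0, 85],
    [[0, 1.2, 1.1], 0, 85],
    [[0, 1.2, 1.1], 0, 85],
  ],
)

```text
clock: 15.13
position: [0.5036, 0.0887, 0.1514]
ee_rot: [0.656, 0.254, 0.664, -0.252]
contact_force: [0.4, -0.4, -0.4]
width: 0.0851
```

Emit:
move_arm(
  rows=[
    [[0, 0.5, 0.4], 0, 85],
    [[0, 0.8, 0.7], 0, 85],
    [[0, 0.8, 0.7], 0, 85],
  ],
)

```text
clock: 15.38
position: [0.5048, 0.0888, 0.1514]
ee_rot: [0.656, 0.254, 0.664, -0.252]
contact_force: [0.2, 0.2, 0.0]
width: 0.085
```

```bash
python3 -c "
from est import *
to((-78,105,-28))
for i in range(3): viewer.get_image('wrist');s=manip.get_state();print(s['contact_force'].round(1))"
```

```text
t 15.38 wheel s,u,v mm [-77.6 105.  -28.6] F [0.2 0.2 0. ] w 85.0 q [0.03 0.25 1.76 0.01 1.15 0.76]
tool x [-0.009  0.007 -1.   ] z ang to xa -0.8408
(-78, 105, -28) -> [-0.6 -0.4 -0.3]
[-0.4  0.2 -0.1]
[-0.3 -0.1 -0.7]
[ 0.   0.3 -0.9]
```

Emit:
move_arm(
  rows=[
    [[0, -8, -7], 0, 85],
    [[2, -14, -11], 0, 85],
    [[9, -18, -6], -0.1, 85],
    [[9.5, -18.3, -5.6], -0.2, 85],
    [[9.5, -18.3, -5.6], -0.23, 85],
    [[9.5, -18.3, -5.6], -0.23, 85],
  ],
)

```text
clock: 16.03
position: [0.4869, 0.0788, 0.1417]
ee_rot: [0.681, 0.177, 0.689, -0.174]
contact_force: [0.2, -0.5, -0.6]
width: 0.085
```

```bash
python3 -c "
from est import *
to((-88,97,-38),(-84,97,-38),(-82,97,-38));im=viewer.get_image('wrist');cv2.imwrite('pics/w11.png',im[:,:,::-1]);cur()"
```

```text
t 16.03 wheel s,u,v mm [-96.5  97.  -38.3] F [ 0.1 -0.6 -0.6] w 85.0 q [0.01 0.23 1.81 0.01 1.11 0.51]
tool x [-0.011  0.007 -1.   ] z ang to xa -0.6106
(-88, 97, -38) -> [-0.3  4.8  7. ]
(-84, 97, -38) -> [-0.4  7.1 10.3]
(-82, 97, -38) -> [-0.4  8.3 11.9]
t 16.08 wheel s,u,v mm [-96.2  97.1 -38.2] F [-0.5 -0.5 -0. ] w 85.0 q [0.01 0.23 1.81 0.01 1.11 0.51]
tool x [-0.01   0.007 -1.   ] z ang to xa -0.6117
```

View pics/w11.png

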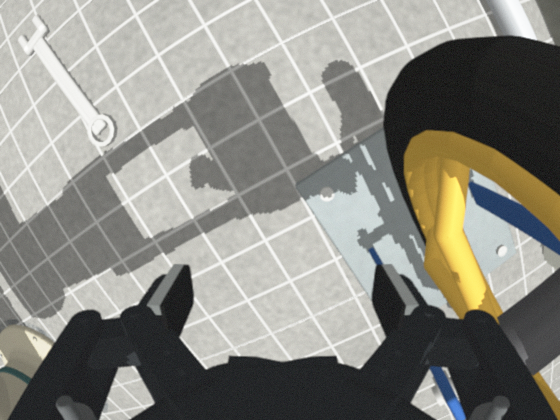

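Emit:
move_arm(
  rows=[
    [[0, 2, 3], 0, 85],
    [[0, 4, 6], 0, 85],
    [[0, 6, 8.5], 0, 85],
    [[0, 6, 8.5], 0, 85],
  ],
)

```text
clock: 16.42
position: [0.4985, 0.0801, 0.1418]
ee_rot: [0.681, 0.177, 0.689, -0.174]
contact_force: [0.1, 0.2, -0.0]
width: 0.0849
```

Emit:
move_arm(
  rows=[
    [[0, 0.6, 0.9], 0, 85],
    [[0, 1.1, 1.6], 0, 85],
    [[0, 1.1, 1.6], 0, 85],
  ],
)

```text
clock: 16.67
position: [0.5007, 0.0803, 0.1418]
ee_rot: [0.681, 0.177, 0.689, -0.174]
contact_force: [0.0, 1.2, 0.6]
width: 0.085
```

Emit:
move_arm(
  rows=[
    [[0, 0.6, 0.8], 0, 85],
    [[0, 0.6, 0.8], 0, 85],
  ],
)

```text
clock: 16.83
position: [0.5019, 0.0805, 0.1417]
ee_rot: [0.681, 0.177, 0.689, -0.174]
contact_force: [-0.4, -0.0, -0.6]
width: 0.0852
```

Emit:
move_arm(
  rows=[
    [[0, 0.6, 0.8], 0, 85],
    [[0, 0.6, 0.8], 0, 85],
  ],
)

```text
clock: 17.0
position: [0.5029, 0.0806, 0.1417]
ee_rot: [0.681, 0.177, 0.689, -0.174]
contact_force: [-0.5, 0.6, 1.0]
width: 0.085
```

```bash
python3 -c "
from est import *
cur();im=viewer.get_image('wrist');cv2.imwrite('pics/w12.png',im[:,:,::-1]);cur()
im=viewer.get_image('scene');cv2.imwrite('pics/c12.png',cv2.resize(im[130:280,220:370,::-1],None,fx=4,fy=4,interpolation=cv2.INTER_CUBIC))"
```

```text
t 17.0 wheel s,u,v mm [-80.4  97.1 -38.3] F [-0.4  0.6  1. ] w 85.0 q [0.02 0.25 1.78 0.01 1.12 0.52]
tool x [-0.009  0.007 -1.   ] z ang to xa -0.6121
t 17.05 wheel s,u,v mm [-80.4  97.1 -38.3] F [-0.6 -0.5 -0.7] w 84.9 q [0.02 0.25 1.78 0.01 1.12 0.52]
tool x [-0.009  0.007 -1.   ] z ang to xa -0.612
```

View pics/w12.png

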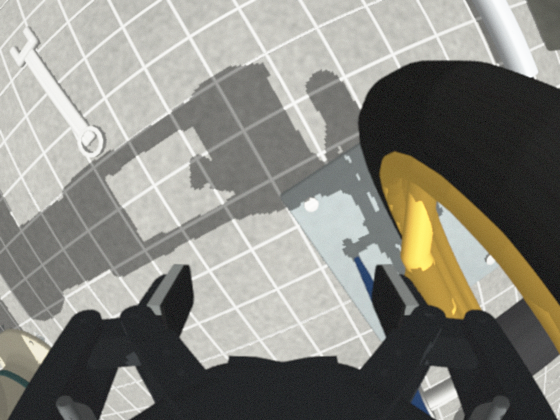

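View pics/c12.png

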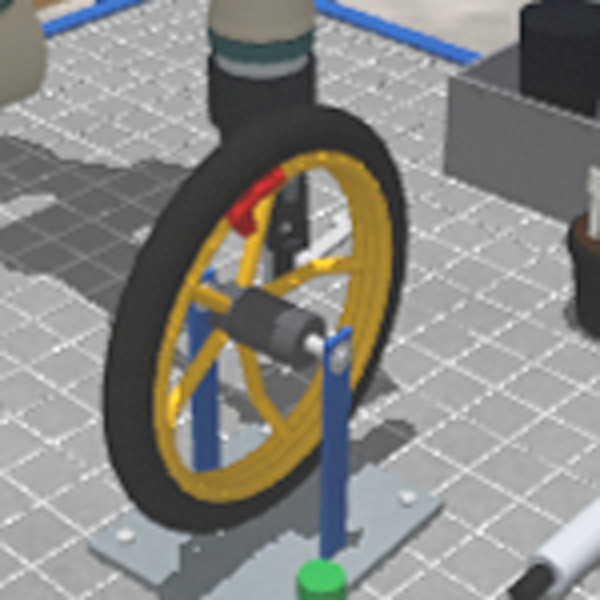

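Emit:
move_arm(
  rows=[
    [[0, 0.6, 0.8], 0, 85],
    [[0, 0.6, 0.8], 0, 85],
  ],
)

```text
clock: 17.27
position: [0.5032, 0.0807, 0.1416]
ee_rot: [0.681, 0.177, 0.689, -0.174]
contact_force: [-2.2, -0.1, 0.8]
width: 0.0847
```

Emit:
move_arm(
  rows=[
    [[0, 0.6, 0.8], 0, 85],
    [[0, 0.6, 0.8], 0, 85],
  ],
)

```text
clock: 17.43
position: [0.5034, 0.0807, 0.1416]
ee_rot: [0.68, 0.177, 0.69, -0.175]
contact_force: [-3.5, -1.7, 1.8]
width: 0.0852
```

Emit:
move_arm(
  rows=[
    [[0, 0.6, 0.8], 0, 85],
    [[0, 0.6, 0.8], 0, 85],
  ],
)

```text
clock: 17.6
position: [0.5035, 0.0808, 0.1415]
ee_rot: [0.679, 0.177, 0.69, -0.175]
contact_force: [-6.1, -0.7, 3.6]
width: 0.0855
```

```bash
python3 -c "
from est import *
cur();im=viewer.get_image('wrist');cv2.imwrite('pics/w13.png',cv2.resize(im[180:380,330:560,::-1],None,fx=3,fy=3,interpolation=cv2.INTER_CUBIC));cur()"
```

```text
t 17.6 wheel s,u,v mm [-79.8  97.2 -38.5] F [-6.1 -0.   3.6] w 85.5 q [0.02 0.26 1.77 0.01 1.13 0.52]
tool x [-0.014  0.006 -1.   ] z ang to xa -0.6122
t 17.65 wheel s,u,v mm [-79.7  97.2 -38.5] F [-4.5 -0.4  4.5] w 84.9 q [0.02 0.25 1.77 0.01 1.13 0.52]
tool x [-0.014  0.006 -1.   ] z ang to xa -0.6122
```

View pics/w13.png

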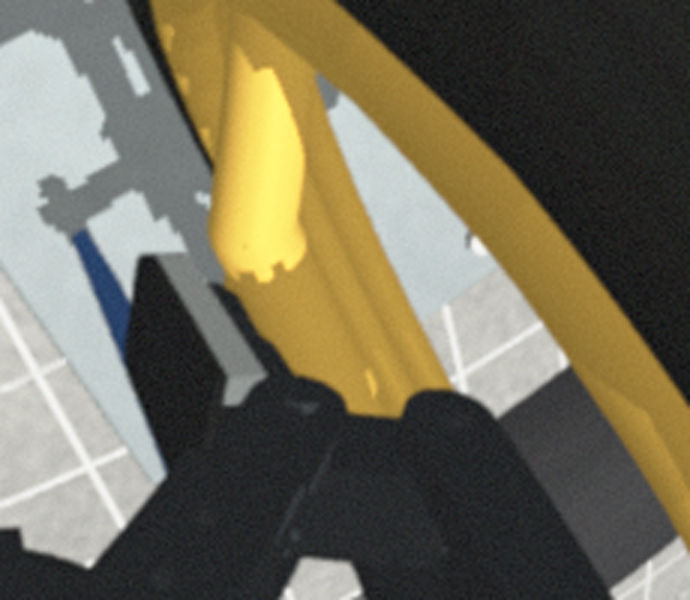

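Emit:
move_arm(
  rows=[
    [[0, -10, -14], 0, 85],
    [[0, -20, -28], 0, 85],
    [[0, -34, -45], -0.12, 85],
    [[0, -48, -38], -0.24, 85],
    [[0, -61, -30.5], -0.36, 85],
    [[0, -61, -30.5], -0.48, 85],
    [[0, -61, -30.5], -0.6, 85],
    [[0, -61, -30.5], -0.612, 85],
  ],
)

```text
clock: 18.32
position: [0.4488, 0.0418, 0.1423]
ee_rot: [0.702, -0.037, 0.71, 0.042]
contact_force: [-0.2, 0.2, -0.0]
width: 0.0849
```

```bash
python3 -c "
from est import *
est('e14'); to((-97,64.7,-46),(-97,64.7,-69))"
```

```text
scene red 85 best 0.188 1.06
side red 37 best 0.798 1.85
theta 0.258 deg 14.8 left-lean spokes a: [np.float64(21.2), np.float64(93.2), np.float64(165.2), np.float64(237.2), np.float64(309.2)]
t 18.42 wheel s,u,v mm [-138.8   64.7  -37.8] F [ 0.  -0.8  0.6] w 85.1 q [-0.07  0.17  1.89  0.01  1.09 -0.18]
tool x [-0.012  0.006 -1.   ] z ang to xa -0.0028
(-97, 64.7, -46) -> [ 7.7  0.  41.9]
(-97, 64.7, -69) -> [30.7 -0.1 42.1]
```

View pics/e14_side.png

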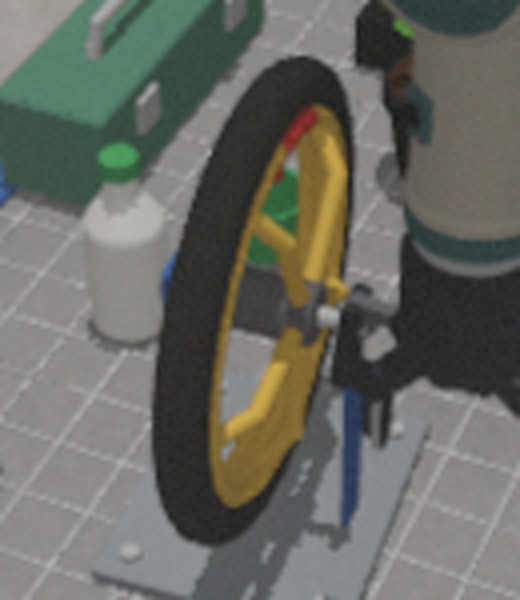

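Wheel undisturbed. Insert and push down the last ~15°.

Emit:
move_arm(
  rows=[
    [[4, 0, 15], 0, 85],
    [[7, 0, 30], 0, 85],
    [[7.7, 0, 40], 0, 85],
    [[7.7, 0, 42], 0, 85],
    [[11, 0, 42], 0, 85],
    [[15, 0, 42], 0, 85],
    [[19, 0, 42], 0, 85],
    [[22, 0, 42], 0, 85],
  ],
)

```text
clock: 19.08
position: [0.4896, 0.0466, 0.1198]
ee_rot: [0.702, -0.035, 0.71, 0.04]
contact_force: [-0.8, -0.4, 5.1]
width: 0.0846
```

Emit:
move_arm(
  rows=[
    [[3, 0, 0], 0, 85],
    [[6, 0, 0], 0, 85],
    [[9, 0, 0], 0, 85],
    [[9, 0, 0], 0, 85],
  ],
)

```text
clock: 19.42
position: [0.4886, 0.0467, 0.1106]
ee_rot: [0.702, -0.035, 0.71, 0.04]
contact_force: [-1.8, 0.2, 1.8]
width: 0.085
```

```bash
python3 -c "
from est import *
est('e15'); cur()"
```

```text
scene red 80 best -0.072 0.96
side red 40 best 0.328 1.3
theta 0.038 deg 2.2 left-lean spokes a: [np.float64(33.8), np.float64(105.8), np.float64(177.8), np.float64(249.8), np.float64(321.8)]
t 19.52 wheel s,u,v mm [-98.6  65.1 -69.4] F [-1.6  1.1  1.6] w 85.0 q [-0.05  0.26  1.86  0.01  1.04 -0.16]
tool x [-0.013  0.007 -1.   ] z ang to xa -0.003
```

View pics/e15_scene.png

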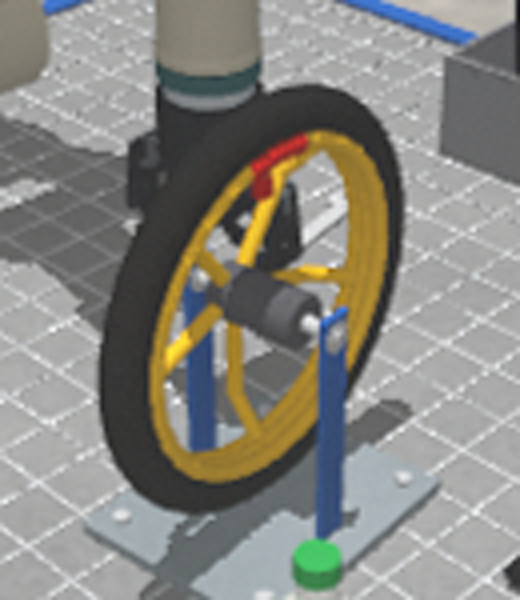

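Emit:
move_arm(
  rows=[
    [[-2, 0, -20], 0, 85],
    [[-3, 0, -40], 0, 85],
    [[-40, 0, -75], 0, 85],
    [[-80, -20, -110], 0, 85],
    [[-110, -50, -110], 0, 85],
    [[-110, -80, -110], 0, 85],
    [[-110, -80, -110], 0, 85],
  ],
)

```text
clock: 20.1
position: [0.3907, -0.0507, 0.2249]
ee_rot: [0.704, -0.036, 0.708, 0.036]
contact_force: [1.6, -0.1, -0.8]
width: 0.0852
```

```bash
cat > sp.py <<'E'
from est import *
from fit import spoke_line
def spokes(n,th,c):
    P=[]
    for k in range(5):
        a=th+np.radians(36+72*k); rad=np.cos(a)*za-np.sin(a)*ya
        for r in np.linspace(.04,.085,12): P.append(H-.026*xa+r*rad)
        for f in np.linspace(.1,.7,5): P.append(H-.026*(1-f)*xa+(.085+.026*f)*rad)
    return proj(n,np.array(P),c)
def sest():
    for n in ("scene","side"):
        r=finder.trace("spokes",n); c=viewer.get_calibration(n)
        for d in r[:1]:
            m=d["mask"]; dt=cv2.distanceTransform((~m).astype(np.uint8),cv2.DIST_L2,5)
            yy,xx=np.nonzero(m); red=np.c_[xx,yy]; ths=np.arange(-.6,.6,.01); cc=[]
            for t in ths:
                q=spokes(n,t,c); cc.append(cKDTree(q).query(red)[0].mean())
            print(n,d["score"],m.sum(),"theta mod72",round(ths[np.argmin(cc)],3),round(min(cc),2))
E
python3 - <<'E'
from sp import *
from ov import ov
est(); sest(); cur()
ov("ov20",np.load("p2.npy"),0.0)
E
```

```text
scene red 76 best -0.072 0.92
side red 39 best 0.328 1.29
theta 0.028 deg 1.6 left-lean spokes a: [np.float64(34.4), np.float64(106.4), np.float64(178.4), np.float64(250.4), np.float64(322.4)]
scene 0.84 447 theta mod72 -0.01 1.96
side 0.63 791 theta mod72 0.0 1.98
t 20.3 wheel s,u,v mm [-208.1  -14.7   40.5] F [-0.7  0.   0.2] w 85.3 q [-0.3   0.01  1.86  0.    1.29 -0.4 ]
tool x [-0.015  0.008 -1.   ] z ang to xa -0.0037
```

View pics/ov20.png

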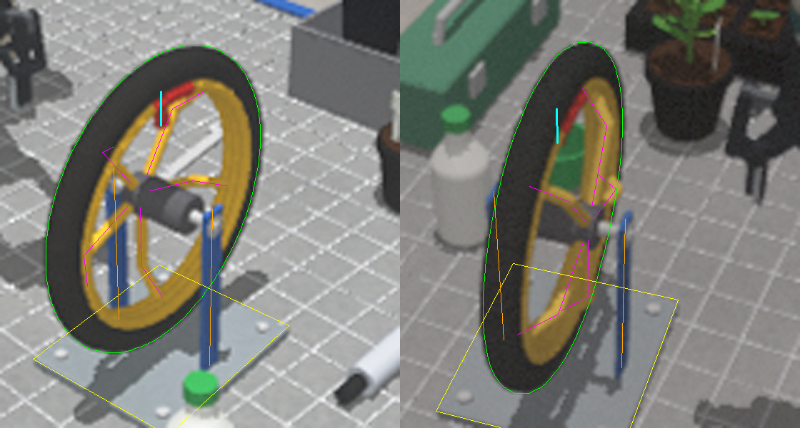

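```bash
python3 - <<'E'
from fit import *
p=np.load("p2.npy")
for n,(x0,y0,w,h) in {"scene":(243,150,85,75),"side":(252,140,60,100)}.items():
    im=viewer.get_image(n)[y0:y0+h,x0:x0+w,::-1]; k=9 if n=="scene" else 6
    z=cv2.resize(im,None,fx=k,fy=k,interpolation=cv2.INTER_CUBIC)
    T=lambda q:np.round((np.asarray(q).reshape(-1,1,2)-[x0,y0])*k+k/2).astype(np.int32)
    for th,col in ((0,(255,0,255)),(.1,(0,255,0)),(-.1,(255,255,0))):
        for j in range(5): cv2.polylines(z,[T(spoke_line(n,p,th,np.radians(36+72*j)))],False,col,1)
        xa,ya,za=frame(p[2]); rad=np.cos(th)*za-np.sin(th)*ya; H=np.array([p[0],p[1],.18])
        cv2.polylines(z,[T(proj(n,np.array([H+.116*rad,H+.082*rad]),C[n]))],False,col,1)
    cv2.imwrite(f"pics/z21_{n}.png",z)
E
```

```text
(no output)
```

View pics/z21_scene.png

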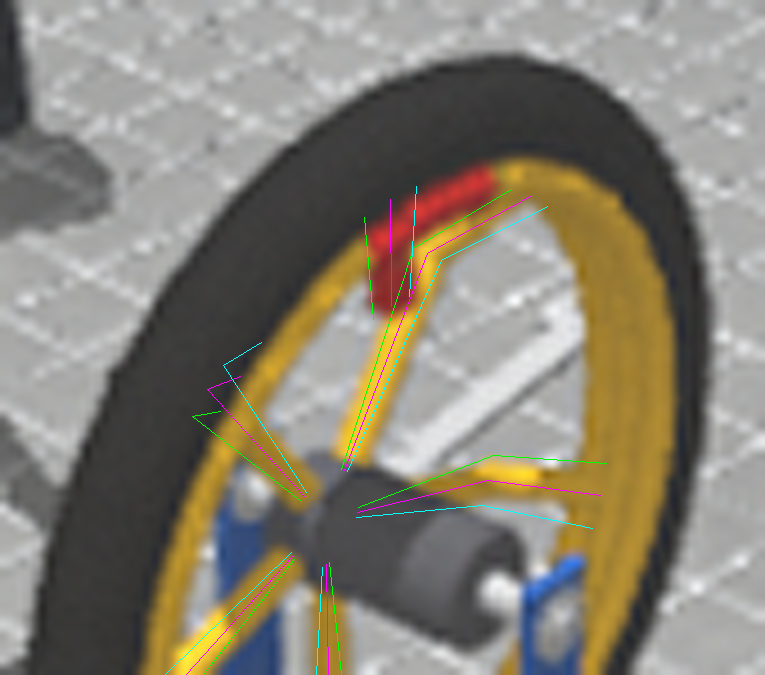

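View pics/z21_side.png

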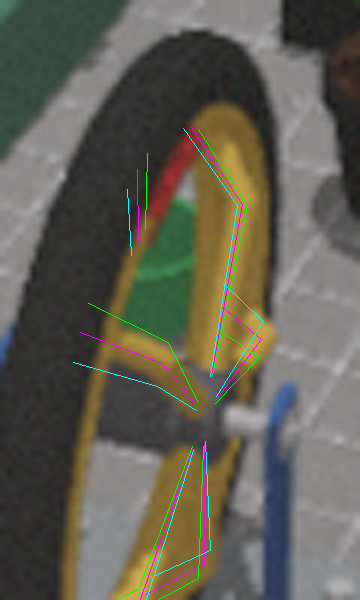

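```bash
python3 -c "
from rig import manip
print(manip.get_state()['contact_force']); print(manip.sign_off())"
```

```text
[ 0.03468411 -0.26516323 -0.93278014]
the job is handed in; nothing more can be done
None
```

The red-capped valve is at the top of the wheel, about 0 to 0.03 rad off vertical (limit 0.12). The wheel is still and I handed the job in at about 20 s of the 51 s.

**What I did:** I turned the wheel about 174° anticlockwise, as seen from the robot. It took two strokes on two neighbouring spokes, with the second finished after a pause. The open gripper stood in front of the wheel, so the tyre and valve stem were never approached closer than a few mm by my estimate. The forces I read while pushing were about 4–7 N.

**Not quite as asked:**
- **Which part pushed:** the turning was done with the lower edge of the finger's outer link, not the fingertip itself. With the tool pointing down, that link stands about 17 mm outside the fingertip and would have hit the tyre before the tip reached a spoke.
- **Fingertip contact:** I separately pressed the finger on the front of a spoke, with 2–7 N for about 0.3 s. I judged that it was the finger, not the link, from the geometry and the wrist picture.

**Last checks:**
- **Spoke fits:** the scene and side cameras gave valve angles of −0.01 and 0.00 rad. The overlay by eye gave 0 to +0.03 rad.
- **Disagreement:** fitting only the red patch gave −0.07 rad from the scene camera and +0.33 rad from the side camera. The valve is partly hidden in the side view, so I trusted the spoke fits there.
- **Stand and bench:** the stand still matched its starting outline in both pictures. I did not measure the bystanders again, but nothing went near them.
- **Robot:** it is clear of everything, and the force reading shows only noise.

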